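# Re-rack the forming punches in the order of their dies

### The job

The four steel forming punches have come back from washing in mixed order: move them one by one from the blue washing rack to the pale wooden die rack, standing each upright in the empty bay directly in front of the die whose hole matches the shape and size of its head, so that the row of punches ends in the same order as the row of dies. Set each down on the floor of its bay rather than dropping it, never let one fall over, and leave the jar and the tub beside the racks alone.

Things in the scene. Friction and masses are not known exactly. Their poses are not given: they have to be found in the camera images.
- punch_dome: Bright steel forming punch, upright, 79 mm tall, 0.2 to 0.4 kg: round shank 26 mm in diameter up to 50 mm, above it the head: a round mushroom dome, 38 mm wide. Origin: centre of its flat foot, z up. Starts in a bay (any) of the blue washing rack, at most 7 mm off-centre: 4 bays 48 mm square, 56 mm apart, floor 10 mm above the bench, walls 8 thick, 12 above floor.
- die_dome: Dark steel die, fixed, 52 x 52 x 20 mm high, a large round hole, 40 mm across in its top. Origin: centre of its underside, 10 mm above the bench, z up. Dies stand in any order, 56 mm apart along own y, on the wooden rack. Its bay, 48 mm square inside, floor level with die's origin, walls 8 thick, 12 high, is centred 76 mm from the origin along die's -x (towards robot).
- punch_stub: Bright steel forming punch, upright, 79 mm tall, 0.2 to 0.4 kg: round shank 26 mm in diameter up to 50 mm, above it the head: a thin round stub, 15 mm wide. Origin: centre of its flat foot, z up. Starts in a bay (any) of the blue washing rack, at most 7 mm off-centre: 4 bays 48 mm square, 56 mm apart, floor 10 mm above the bench, walls 8 thick, 12 above floor.
- die_stub: Dark steel die, fixed, 52 x 52 x 20 mm high, a small round hole, 17 mm across in its top. Origin: centre of its underside, 10 mm above the bench, z up. Dies stand in any order, 56 mm apart along own y, on the wooden rack. Its bay, 48 mm square inside, floor level with die's origin, walls 8 thick, 12 high, is centred 76 mm from the origin along die's -x (towards robot).
- punch_square: Bright steel forming punch, upright, 79 mm tall, 0.2 to 0.4 kg: round shank 26 mm in diameter up to 50 mm, above it the head: a square block, 30 x 30 mm. Origin: centre of its flat foot, z up. Starts in a bay (any) of the blue washing rack, at most 7 mm off-centre: 4 bays 48 mm square, 56 mm apart, floor 10 mm above the bench, walls 8 thick, 12 above floor.
- die_square: Dark steel die, fixed, 52 x 52 x 20 mm high, a square hole, 32 x 32 mm in its top. Origin: centre of its underside, 10 mm above the bench, z up. Dies stand in any order, 56 mm apart along own y, on the wooden rack. Its bay, 48 mm square inside, floor level with die's origin, walls 8 thick, 12 high, is centred 76 mm from the origin along die's -x (towards robot).
- punch_blade: Bright steel forming punch, upright, 79 mm tall, 0.2 to 0.4 kg: round shank 26 mm in diameter up to 50 mm, above it the head: a flat straight blade, 12 x 38 mm (38 along own y). Origin: centre of its flat foot, z up. Starts in a bay (any) of the blue washing rack, at most 7 mm off-centre: 4 bays 48 mm square, 56 mm apart, floor 10 mm above the bench, walls 8 thick, 12 above floor.
- die_blade: Dark steel die, fixed, 52 x 52 x 20 mm high, a straight slot, 14 x 40 mm (40 along own y) in its top. Origin: centre of its underside, 10 mm above the bench, z up. Dies stand in any order, 56 mm apart along own y, on the wooden rack. Its bay, 48 mm square inside, floor level with die's origin, walls 8 thick, 12 high, is centred 76 mm from the origin along die's -x (towards robot).
- amber_jar: Bystander: loose amber glass jar, orange lid, 58 mm in diameter, 95 mm tall, to the left of the racks. Origin: centre of its underside.
- white_tub: Bystander: loose open white plastic tub, 68 mm across the rim, 70 mm tall, to the right of the racks. Origin: centre of its underside.

How it is judged:
By the outcome, as a careful person would: the job done as asked, in the order asked, and still so for the second after the job is handed in, with the robot touching nothing.
It also fails if it takes over 99 s, if anything falls off the work surface, if the arm or the gripper's body presses on something with over 40 N, if the wrist force passes 120 N, or if a joint passes its speed limit or range.

### The arm

A 7-joint arm with a two-finger parallel gripper is mounted at the origin on the work surface. World frame = base frame: x ahead of the robot, y to its left, z up, the work surface at z = 0. Lengths are in m, angles in rad, forces in N, time in s.
With the tool pointing down it reaches from about 0.35 to 0.9 m from the base axis. Payload 7.2 kg.
Tool frame: the origin (TCP) lies at the very end of the fingers, on their centre line; the grasp point (between the pads) lies 19 mm behind it; z points along the fingers, y is the direction in which the jaws open and shut (so a half turn about z gives the same grasp; the last joint's range is limited). The gripper opens to 88 mm and grips with 3 to 60 N. Pads are 20 mm wide; open, the fingers measure 115 mm over their backs; the gripper's body (75 mm by 178 mm) begins 61 mm behind the grasp point.
Start: joints at [-1.236, 0.411, -0.013, 1.596, 0.006, 1.134, -0.082], TCP at [0.245, 0.575, 0.202] pointing down, gripper open.
Joint ranges: [-2.95, 2.95], [-0.29, 1.99], [-1.47, 1.44], [0.14, 2.54], [-1.03, 4.17], [0.13, 1.85], [-2.86, 2.86]. Speed limits (rad/s): [2.39, 2.39, 3.01, 3.01, 3.14, 3.14, 3.14].

### API

Orientations are given as a rotation vector (axis times angle).
In Python, from bench import readout, optics, manip gives the robot as it stands.
- The arm moves only by the tool play_rows, never from a script. Its argument "targets" is a list of rows, each a list of 4 numbers: the shift along the tool's x, y, z in units of 40 mm (1.0 is 40 mm), then the turn about the tool's z in units of 5 degrees (1.0 is 5 degrees). In form: [[tx, ty, tz, twist], ...]. A call has 1 to 5 rows; each row shifts and turns the pose as measured when the row begins, along the tool's axes as they then stand; what a row does not reach is not made up. A row lasts 1/8 s, in which the tool goes at most 62.5 mm and 10.7 degrees, less where a joint would pass 70% of its speed; a pose out of reach is approached as far as the arm can. A call is refused whole if a number of a shift passes 1 or a number of a turn 1, either way. A call with a gripper value outside its range is refused whole. "grip" is the opening, from -1 (shut) to 1 (fully open), set as the call begins (left out, the last holds). The fingers move at their own pace and stop on an object; "force" is the grip in N (left out, the last holds). Time passes only in rows, so rows that do not move let the fingers close. It gives the time, the measured TCP pose, the force and the opening at its end, in the units of the state.
- readout.get_obs(): the state, without advancing time (a new reading comes with each control period).
- optics.camera(name): name is "scene" or "top"; returns the picture (400x640x3 uint8, blue, green, red); there is no depth.
- optics.camera_info(name): a dict with "fx", "fy", "cx", "cy" (pixels), "rvec" (rotation vector, rad) and "tvec" (3), from world to camera coordinates, as OpenCV has them. Camera axes: x right, y down, z forward; pixel columns grow to the right and rows downward; lengths in m; the calibration is good to about 2 mm. A picture is of the moment at which its call begins. camera_info takes no time and is no camera call.
- manip.finish_job(): hands the job in, once; it reports no verdict.
The state is a dict: "time_s": time; "joints": joint angles; "dq": joint speeds; "joint_torque": joint torques, N m; "position": TCP position; "tcp_rot": TCP orientation; "force": force on the tool from outside, world axes, zero at the start; "ft_torque": the same for the moment, N m; "width": opening from 0.0 (shut) to 1.0 (fully open).
Only numpy, scipy, OpenCV 4.12 (cv2) and the standard library are available. Lean on these libraries where they do the work, as an engineer would, in place of code of your own. Each camera call takes 0.05 s, during which the arm holds its last target.

## Working session

There is one attempt and no reset: what is moved stays moved. The work goes in short steps, Python scripts to look and compute and a tool call to move; the robot and the scene stay as the last step left them, time stands still between calls to the robot, and variables do not carry over. Pictures are saved under pics/ and viewed, and the job is handed in when it is done.

Besides the shell and the picture viewer there is one more tool, called after "Request:" by a JSON object that holds its "api" and its "payload", one argument or row to a line. play_rows: Moves the arm, as the interface text tells. Its arguments: {"type":"object","properties":{"targets":{"type":"array","items":{"type":"array","items":{"type":"number"}}},"grip":{"type":"number"},"force":{"type":"number"}},"required":["targets"]}

```bash
mkdir -p pics; ls
python3 - <<'E'
from bench import readout, optics
import cv2
for n in("scene","top"):
    cv2.imwrite(f"pics/{n}0.png",optics.camera(n)); print(optics.camera_info(n))
print(readout.get_obs())
E
```

```text
pics
{'fx': 435.87527899810186, 'fy': 435.87527899810186, 'cx': 314.9068425086632, 'cy': 207.06698400560657, 'rvec': array([ 1.73416641,  1.52949426, -0.82113591]), 'tvec': array([-0.07495249, -0.27703177,  1.65313309])}
{'fx': 370.67942983561704, 'fy': 370.67942983561704, 'cx': 324.3170834543038, 'cy': 198.92551122340885, 'rvec': array([ 2.19783358, -2.19049009,  0.05359856]), 'tvec': array([0.01514481, 0.57613875, 0.96395862])}
{'time_s': 0.1, 'joints': array([-1.23619231,  0.41185612, -0.01272428,  1.59693862,  0.00560389,
        1.13429344, -0.0821844 ]), 'dq': array([-0.00108335, -0.00054373, -0.0006432 , -0.00110088,  0.00028969,
       -0.00044451, -0.00039053]), 'joint_torque': array([ 3.18351384e-03, -5.89090955e+01,  6.44259229e-01, -2.91709542e+01,
       -5.37157967e-02,  1.45708586e-02,  4.06847505e-05]), 'position': array([0.2448439 , 0.5745262 , 0.20137946]), 'tcp_rot': array([-6.28334723e-01, -3.07791946e+00,  2.27309708e-03]), 'force': array([ 0.83499621, -0.86894996,  0.7806152 ]), 'ft_torque': array([ 0.00673487,  0.00472068, -0.03733156]), 'width': 0.9990565527241343}
```

View pics/scene0.png

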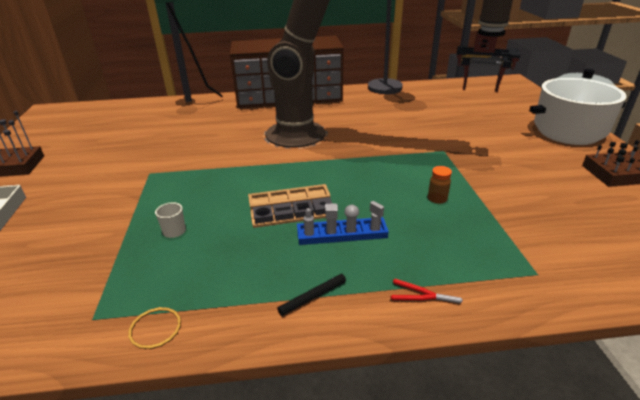

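View pics/top0.png

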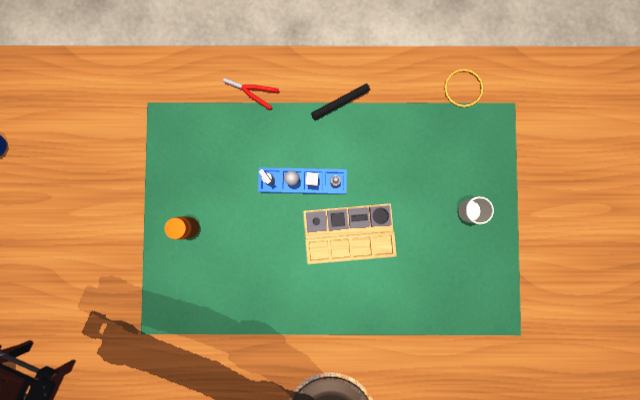

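The top view shows the blue rack at about (302,181) and the wooden rack at (350,233). I'll enlarge both.

Run:
```python
import cv2
a=cv2.imread("pics/top0.png"); cv2.imwrite("pics/top0c.png",cv2.resize(a[160:270,250:405],None,fx=5,fy=5,interpolation=cv2.INTER_CUBIC))
a=cv2.imread("pics/scene0.png"); cv2.imwrite("pics/scene0c.png",cv2.resize(a[175:250,240:395],None,fx=5,fy=5,interpolation=cv2.INTER_CUBIC))
```

```text
(no output)
```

View pics/top0c.png

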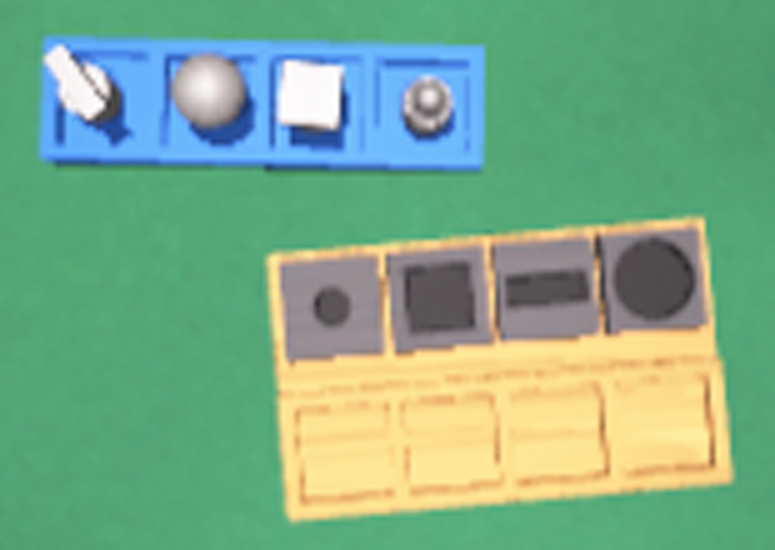

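View pics/scene0c.png

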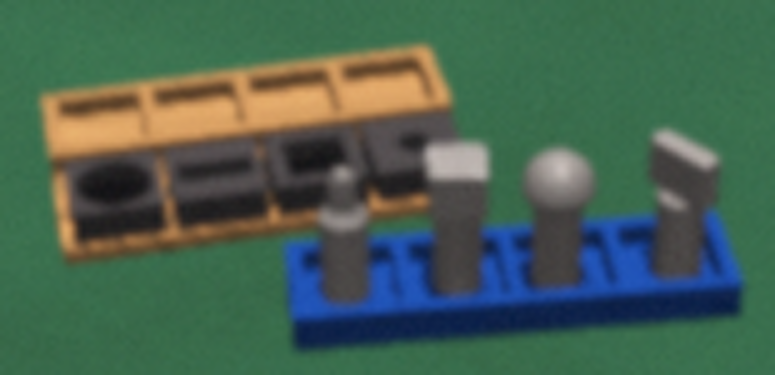

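```bash
cat > h.py <<'E'
import numpy as np, cv2
from bench import readout, optics
def K(i): return np.array([[i['fx'],0,i['cx']],[0,i['fy'],i['cy']],[0,0,1.]])
def back(n,uv,z):
    i=optics.camera_info(n);R=cv2.Rodrigues(i['rvec'])[0];t=i['tvec']
    d=R.T@np.linalg.inv(K(i))@np.array([*uv,1.]);c=-R.T@t
    return c+d*(z-c[2])/d[2]
def proj(n,P):
    i=optics.camera_info(n)
    return cv2.projectPoints(np.array(P,float).reshape(-1,3),i['rvec'],i['tvec'],K(i),None)[0].reshape(-1,2)
def crop(n,img,u0,v0,u1,v1,f,out):
    cv2.imwrite(out,cv2.resize(img[v0:v1,u0:u1],None,fx=f,fy=f,interpolation=cv2.INTER_CUBIC))
E
python3 - <<'E'
from h import *
a=cv2.imread("pics/scene0.png"); crop("s",a,440,0,540,110,6,"pics/grip0.png")
def T(c,z): # crop px -> world ; crop5 pixel centre
    return back("top",(250+(c[0]+.5)/5-.5,160+(c[1]+.5)/5-.5),z)
for nm,c,z in [("b",(44,37),.022),("b",(485,45),.022),("b",(484,165),.022),("b",(41,159),.022),
 ("w",(280,393),.022),("w",(720,358),.022),("w",(733,483),.022),("w",(290,520),.022),
 ("dstub",(332,308),.030),("dsq",(440,297),.03),("dbl",(546,287),.03),("ddome",(655,280),.03),
 ("pblade",(78,83),.089),("pdome",(209,91),.07),("psq",(311,95),.089),("pstub",(429,93),.089)]:
    print(nm,T(c,z).round(4))
E
```

```text
b [0.6593 0.191  0.022 ]
b [ 0.6558 -0.0413  0.022 ]
b [ 0.5925 -0.0408  0.022 ]
b [0.5949 0.1917 0.022 ]
w [0.473  0.0655 0.022 ]
w [ 0.492  -0.1639  0.022 ]
w [ 0.4273 -0.1703  0.022 ]
w [0.4073 0.0599 0.022 ]
dstub [0.5174 0.0384 0.03  ]
dsq [ 0.5233 -0.0176  0.03  ]
dbl [ 0.5287 -0.0725  0.03  ]
ddome [ 0.5325 -0.129   0.03  ]
pblade [0.6275 0.1618 0.089 ]
pdome [0.6258 0.0994 0.07  ]
psq [0.622  0.0477 0.089 ]
pstub [ 0.6231 -0.0101  0.089 ]
```

View pics/grip0.png

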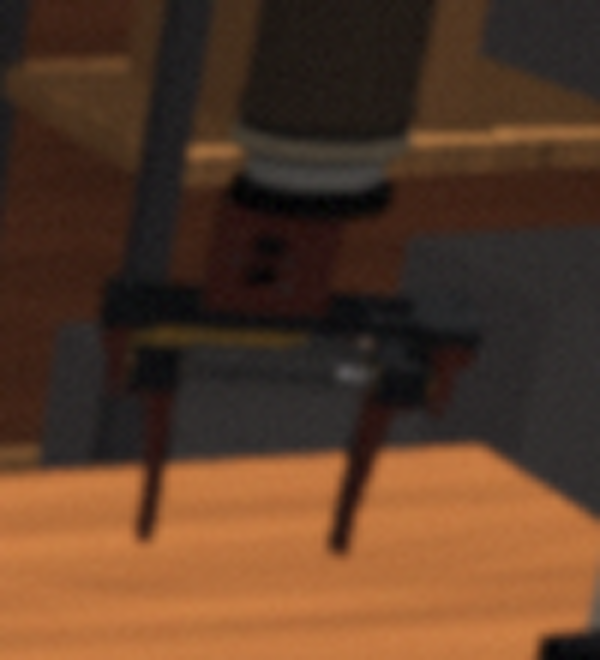

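Order in the blue rack from +y to −y: blade, dome, square, stub. Order of the dies: stub, square, blade, dome. The bay positions from the two fits agree to about 1 mm. Next I'll check the punches by overlaying them in both cameras and set up a move planner.

```bash
cat >> h.py <<'E'
from scipy.spatial.transform import Rotation as Ro
def plan(x,y,z,jaw,maxrows=40,s=1.0):
    """rows from now to target; jaw = world angle deg of the tool y (mod 180)"""
    o=readout.get_obs();p=o['position'].copy();R=Ro.from_rotvec(o['tcp_rot'])
    out=[]
    for k in range(maxrows):
        M=R.as_matrix();a=np.degrees(np.arctan2(M[1,1],M[0,1]))
        e=(jaw-a+90)%180-90
        if k==0: print('pos',o['position'].round(4),'jaw %.1f'%a,'tilt %.2f deg'%np.degrees(np.arccos(-M[2,2])),'t %.2f w %.3f'%(o['time_s'],o['width']),'F',o['force'].round(1))
        d=M.T@(np.array([x,y,z])-p)/0.04
        tw=np.clip(-e/5,-1,1)
        if np.abs(d).max()<.02 and abs(e)<.4: break
        d=d*min(1,s/np.abs(d).max()); d=d.round(2);tw=round(float(tw),2)
        out.append([*map(float,d),tw]);p=p+M@d*.04;R=R*Ro.from_euler('z',tw*5,degrees=True)
    for i in range(0,len(out),5): print(out[i:i+5])
E
python3 - <<'E'
from h import *
P={"blade":(.6275,.1618,54),"dome":(.6258,.0994,0),"sq":(.622,.0477,-5),"stub":(.6231,-.0101,0)}
B={"stub":(.4417,.0321),"sq":(.4476,-.0239),"bl":(.453,-.0788),"dome":(.4568,-.1353)}
t=np.linspace(0,2*np.pi,24)
for n in("top","scene"):
    img=cv2.imread(f"pics/{n}0.png");f=5
    u0,v0,u1,v1=(250,160,405,270) if n=="top" else (240,175,395,250)
    im=cv2.resize(img[v0:v1,u0:u1],None,fx=f,fy=f,interpolation=cv2.INTER_CUBIC)
    def dr(P3,c):
        q=((proj(n,P3)-[u0,v0]+.5)*f-.5).round().astype(int)
        cv2.polylines(im,[q.reshape(-1,1,2)],True,c,1)
    for k,(x,y,a) in P.items():
        for z in(.010,.060): dr(np.c_[x+.013*np.cos(t),y+.013*np.sin(t),0*t+z],(0,0,255))
        dr([[x,y,.089],[x,y,.01]],(0,255,255))
    for k,(x,y) in B.items(): 
        for z in(.022,):
            c,s=np.cos(.0825),np.sin(.0825);q=np.array([[1,1],[-1,1],[-1,-1],[1,-1]])*.024
            dr(np.c_[x+q@[c,-s],y+q@[s,c],[z]*4],(255,0,0))
    cv2.imwrite(f"pics/ov_{n}.png",im)
plan(.6258,.0994,.2,0)
print(back("top",(181,228),.095),back("top",(480,210),.07))
E
```

```text
pos [0.2448 0.5745 0.2014] jaw 66.9 tilt 0.08 deg t 0.10 w 0.999 F [ 0.8 -0.9  0.8]
[[-1.0, -0.54, 0.0, 1.0], [-1.0, -0.43, 0.0, 1.0], [-1.0, -0.33, 0.0, 1.0], [-1.0, -0.23, 0.0, 1.0], [-1.0, -0.14, 0.0, 1.0]]
[[-1.0, -0.06, 0.0, 1.0], [-1.0, 0.03, 0.01, 1.0], [-1.0, 0.12, 0.0, 1.0], [-1.0, 0.21, 0.01, 1.0], [-1.0, 0.3, 0.0, 1.0]]
[[-1.0, 0.4, 0.01, 1.0], [-1.0, 0.51, 0.0, 1.0], [-1.0, 0.62, 0.01, 1.0], [-1.0, 0.75, 0.01, 0.38], [-0.17, 0.13, -0.0, 0.0]]
[0.50047563 0.36294173 0.095     ] [ 0.54696124 -0.37004916  0.07      ]
```

View pics/ov_top.png

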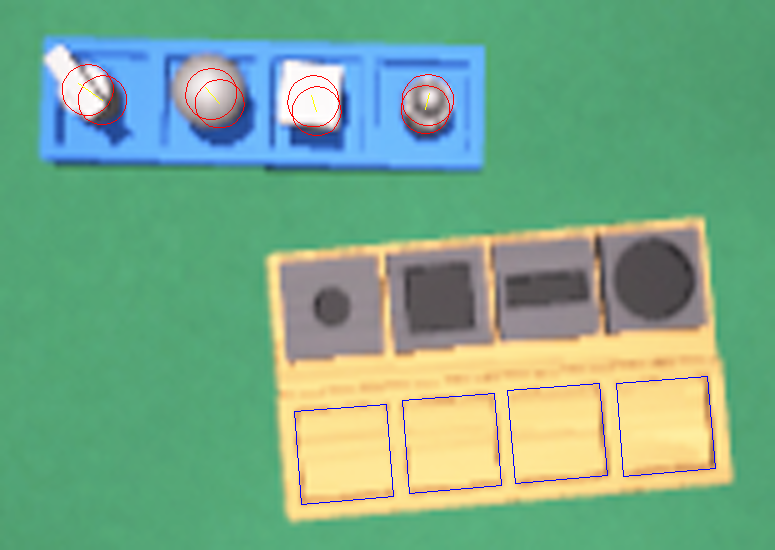

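View pics/ov_scene.png

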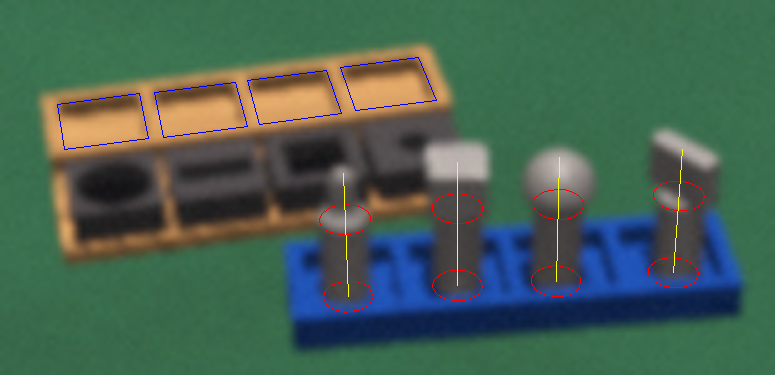

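Both overlays fit: heads, feet and bays coincide within about 2 mm. I'll start with the stub, gripping the shank with the jaws along x.

```bash
python3 -c "
from h import *
plan(.6231,-.0101,.19,0)"
```

```text
pos [0.2448 0.5745 0.2014] jaw 66.9 tilt 0.08 deg t 0.10 w 0.999 F [ 0.8 -0.9  0.8]
[[-1.0, -0.68, 0.02, 1.0], [-1.0, -0.55, 0.02, 1.0], [-1.0, -0.45, 0.02, 1.0], [-1.0, -0.34, 0.02, 1.0], [-1.0, -0.25, 0.02, 1.0]]
[[-1.0, -0.16, 0.02, 1.0], [-1.0, -0.07, 0.02, 1.0], [-1.0, 0.02, 0.02, 1.0], [-1.0, 0.1, 0.02, 1.0], [-1.0, 0.19, 0.02, 1.0]]
[[-1.0, 0.29, 0.02, 1.0], [-1.0, 0.38, 0.01, 1.0], [-1.0, 0.49, 0.02, 1.0], [-1.0, 0.6, 0.02, 0.38], [-1.0, 0.65, 0.01, 0.0]]
[[-1.0, 0.65, 0.02, 0.0], [-0.05, 0.03, 0.0, 0.0]]
```

Request:
{"api": "play_rows", "payload": {
  "targets": [
    [-1.0, -0.68, 0.02, 1.0],
    [-1.0, -0.55, 0.02, 1.0],
    [-1.0, -0.45, 0.02, 1.0],
    [-1.0, -0.34, 0.02, 1.0],
    [-1.0, -0.25, 0.02, 1.0]
  ],
  "grip": 0.36
}}

```text
time_s: 0.72
position: [0.3643, 0.3847, 0.1948]
tcp_rot: [-1.289, -2.863, 0.008]
force: [-0.2, 0.9, 0.0]
width: 0.682
```

```bash
python3 -c "
from h import *
plan(.6231,-.0101,.19,0)"
```

```text
pos [0.3643 0.3847 0.1948] jaw 41.5 tilt 0.30 deg t 0.72 w 0.682 F [-0.2  0.9  0. ]
[[-1.0, -0.15, 0.01, 1.0], [-1.0, -0.06, 0.01, 1.0], [-1.0, 0.03, 0.01, 1.0], [-1.0, 0.12, 0.01, 1.0], [-1.0, 0.21, 0.01, 1.0]]
[[-1.0, 0.3, 0.01, 1.0], [-1.0, 0.4, 0.01, 1.0], [-1.0, 0.5, 0.02, 1.0], [-1.0, 0.62, 0.01, 0.31], [-1.0, 0.66, 0.02, -0.0]]
[[-0.96, 0.63, 0.01, -0.0]]
```

Twist sign confirmed and tracking is near full.

Request:
{"api": "play_rows", "payload": {
  "targets": [
    [-1.0, -0.15, 0.01, 1.0],
    [-1.0, -0.06, 0.01, 1.0],
    [-1.0, 0.03, 0.01, 1.0],
    [-1.0, 0.12, 0.01, 1.0],
    [-1.0, 0.21, 0.01, 1.0]
  ]
}}

```text
time_s: 1.35
position: [0.4759, 0.2086, 0.192]
tcp_rot: [-1.897, -2.503, 0.011]
force: [1.0, 0.4, -0.6]
width: 0.678
```

Request:
{"api": "play_rows", "payload": {
  "targets": [
    [-1.0, 0.3, 0.01, 1.0],
    [-1.0, 0.4, 0.01, 1.0],
    [-1.0, 0.5, 0.02, 1.0],
    [-1.0, 0.62, 0.01, 0.3],
    [-1.0, 0.66, 0.02, 0]
  ]
}}

```text
time_s: 1.98
position: [0.5973, 0.0131, 0.1882]
tcp_rot: [-2.245, -2.195, 0.013]
force: [0.9, 0.3, -0.3]
width: 0.679
```

```bash
python3 -c "
from h import *
plan(.6231,-.0101,.12,0)"
```

```text
pos [0.5973 0.0131 0.1882] jaw -1.3 tilt 0.50 deg t 1.98 w 0.679 F [ 0.9  0.3 -0.3]
[[-0.33, 0.39, 1.0, -0.26], [-0.23, 0.27, 0.7, 0.0]]
```

Request:
{"api": "play_rows", "payload": {
  "targets": [
    [-0.56, 0.66, 0.6, -0.2],
    [0, 0, 0.9, 0],
    [0, 0, 0, 0]
  ]
}}

```text
time_s: 2.35
position: [0.6244, -0.0163, 0.126]
tcp_rot: [-2.233, -2.209, 0.017]
force: [0.2, 0.1, 1.5]
width: 0.675
```

```bash
python3 -c "
from h import *
plan(.6231,-.0101,.028,0)
im=optics.camera('scene');crop('s',im,240,90,395,250,5,'pics/s1.png')
im=optics.camera('top');crop('s',im,250,140,405,260,5,'pics/t1.png')"
```

```text
pos [ 0.6244 -0.0163  0.126 ] jaw -0.6 tilt 0.61 deg t 2.35 w 0.675 F [0.2 0.1 1.5]
[[0.07, -0.01, 1.0, -0.13], [0.07, -0.0, 1.0, 0.0], [0.03, -0.0, 0.45, 0.0]]
```

View pics/s1.png

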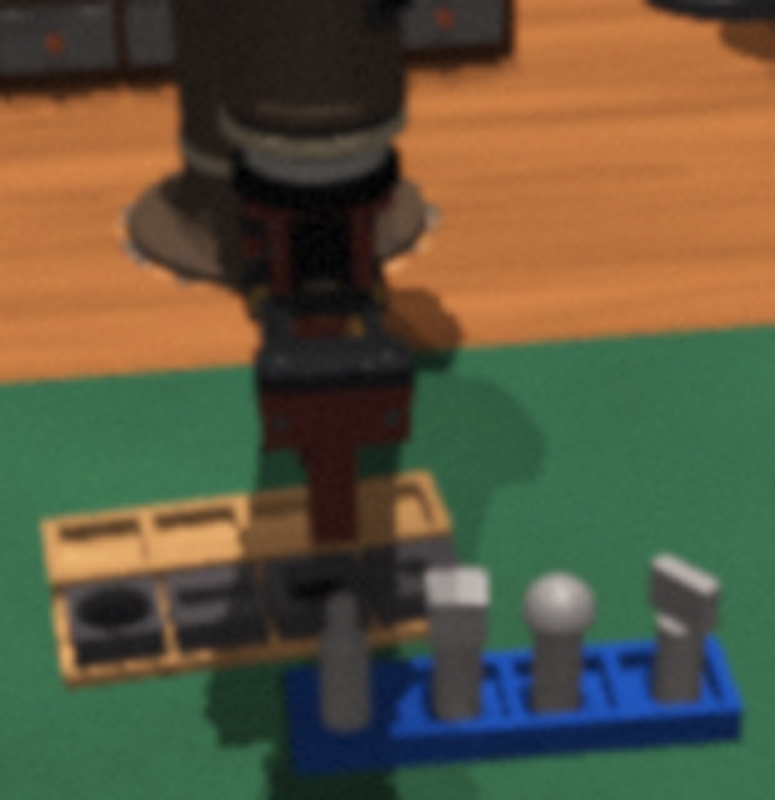

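View pics/t1.png

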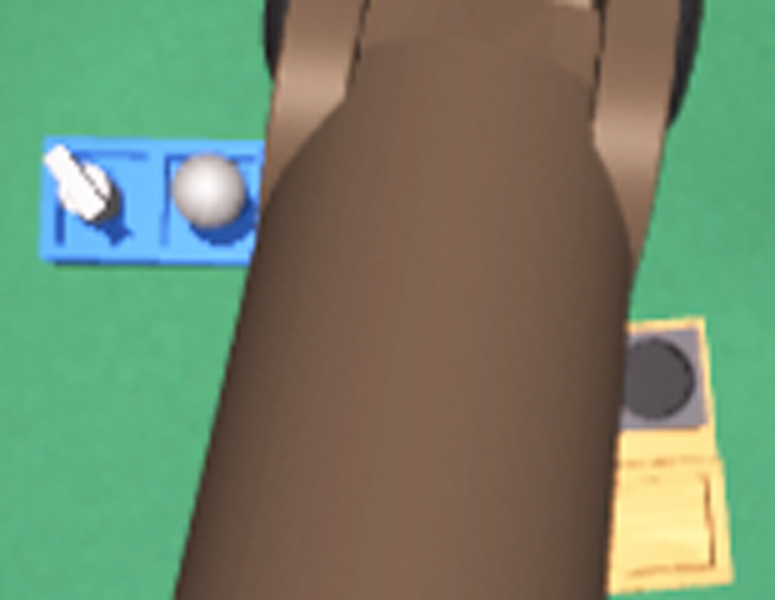

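Fingers sit above the stub punch, its head at about (341,600) in the crop, and one is off by 6 mm in y. Correct that, then descend.

Request:
{"api": "play_rows", "payload": {
  "targets": [
    [0.16, -0.02, 0.1, -0.1],
    [0, 0, 0.9, 0],
    [0, 0, 0.7, 0]
  ]
}}

```text
time_s: 2.82
position: [0.6299, -0.0065, 0.0664]
tcp_rot: [2.212, 2.218, 0.006]
force: [-0.7, -0.2, -0.8]
width: 0.68
```

```bash
python3 -c "
from h import *
plan(.6231,-.0101,.028,0)"
```

```text
pos [ 0.6299 -0.0065  0.0664] jaw 0.2 tilt 0.56 deg t 2.83 w 0.680 F [-0.7 -0.2 -0.8]
[[-0.09, -0.18, 0.96, 0.03]]
```

Request:
{"api": "play_rows", "payload": {
  "targets": [
    [-0.09, -0.17, 0.3, 0],
    [0, 0, 0.4, 0],
    [0, 0, 0, 0]
  ]
}}

```text
time_s: 3.2
position: [0.623, -0.0082, 0.0381]
tcp_rot: [2.209, 2.222, 0.007]
force: [-0.1, -0.8, 1.3]
width: 0.679
```

```bash
python3 -c "
from h import *
plan(.6231,-.0101,.028,0)"
```

```text
pos [ 0.623  -0.0082  0.0381] jaw 0.3 tilt 0.57 deg t 3.20 w 0.679 F [-0.1 -0.8  1.3]
[[-0.05, 0.0, 0.25, 0.07]]
```

Request:
{"api": "play_rows", "payload": {
  "targets": [
    [-0.04, 0, 0.24, 0],
    [0, 0, 0, 0]
  ]
}}

```text
time_s: 3.45
position: [0.6242, -0.0099, 0.0292]
tcp_rot: [2.208, 2.221, 0.01]
force: [-0.1, -0.6, -0.7]
width: 0.678
```

Request:
{"api": "play_rows", "payload": {
  "targets": [
    [0, 0, 0, 0],
    [0, 0, 0, 0],
    [0, 0, 0, 0],
    [0, 0, 0, 0],
    [0, 0, 0, 0]
  ],
  "grip": -1,
  "force": 25
}}

```text
time_s: 4.08
position: [0.6246, -0.01, 0.0302]
tcp_rot: [2.207, 2.22, 0.011]
force: [0.4, 0.2, -1.1]
width: 0.29
```

Shank gripped (25.5 mm). Lift.

Request:
{"api": "play_rows", "payload": {
  "targets": [
    [0, 0, -0.5, 0],
    [0, 0, -0.9, 0],
    [0, 0, -0.9, 0]
  ]
}}

```text
time_s: 4.45
position: [0.6212, -0.01, 0.1235]
tcp_rot: [2.21, 2.222, 0.003]
force: [0.4, -0.1, -1.8]
width: 0.289
```

```bash
python3 -c "
from h import *
plan(.4417,.0321,.10,4.7)"
```

```text
pos [ 0.6212 -0.01    0.1235] jaw 0.3 tilt 0.42 deg t 4.45 w 0.289 F [ 0.4 -0.1 -1.8]
[[0.24, -1.0, 0.12, -0.88], [0.32, -1.0, 0.13, 0.0], [0.32, -1.0, 0.13, 0.0], [0.33, -1.0, 0.12, 0.0], [0.13, -0.41, 0.05, 0.0]]
```

Request:
{"api": "play_rows", "payload": {
  "targets": [
    [0.24, -1.0, 0.0, -0.9],
    [0.32, -1.0, 0.0, 0],
    [0.32, -1.0, 0.1, 0],
    [0.33, -1.0, 0.1, 0],
    [0, 0, 0, 0]
  ]
}}

```text
time_s: 5.08
position: [0.4571, 0.028, 0.1217]
tcp_rot: [2.116, 2.304, 0.018]
force: [0.6, -0.1, -1.9]
width: 0.289
```

```bash
python3 -c "
from h import *
plan(.4417,.0321,.08,4.7)"
```

```text
pos [0.4571 0.028  0.1217] jaw 4.9 tilt 1.04 deg t 5.08 w 0.289 F [ 0.6 -0.1 -1.9]
[[0.13, -0.38, 1.0, 0.03], [0.01, -0.01, 0.03, 0.0]]
```

Request:
{"api": "play_rows", "payload": {
  "targets": [
    [0.13, -0.38, 0.2, 0],
    [0, 0, 0.6, 0],
    [0, 0, 0, 0]
  ]
}}

```text
time_s: 5.45
position: [0.4458, 0.0321, 0.0926]
tcp_rot: [2.114, 2.3, 0.029]
force: [-0.0, 0.3, -1.5]
width: 0.288
```

```bash
python3 -c "
from h import *
plan(.4417,.0321,.05,4.7)"
```

```text
pos [0.4458 0.0321 0.0926] jaw 4.8 tilt 1.46 deg t 5.45 w 0.288 F [-0.   0.3 -1.5]
[[0.01, -0.12, 1.0, 0.03], [-0.0, -0.01, 0.06, -0.0]]
```

Request:
{"api": "play_rows", "payload": {
  "targets": [
    [0, -0.12, 0.5, 0],
    [0, 0, 0.5, 0],
    [0, 0, 0, 0]
  ]
}}

```text
time_s: 5.82
position: [0.4466, 0.0314, 0.0555]
tcp_rot: [2.113, 2.296, 0.036]
force: [-0.8, 0.3, -1.6]
width: 0.285
```

```bash
cat >> h.py <<'E'
def tilt():
    M=Ro.from_rotvec(readout.get_obs()['tcp_rot']).as_matrix();print('zaxis xy deg',np.degrees(M[:2,2]).round(2))
E
python3 -c "
from h import *
tilt();plan(.4417,.0321,.033,4.7)"
```

```text
zaxis xy deg [1.79 0.14]
pos [0.4466 0.0314 0.0555] jaw 4.7 tilt 1.80 deg t 5.83 w 0.285 F [-0.8  0.3 -1.6]
[[0.03, -0.14, 0.56, 0.01]]
```

Request:
{"api": "play_rows", "payload": {
  "targets": [
    [0.02, -0.14, 0.3, 0],
    [0, 0, 0, 0]
  ]
}}

```text
time_s: 6.08
position: [0.4426, 0.0319, 0.0443]
tcp_rot: [2.113, 2.294, 0.039]
force: [-0.1, 0.0, -2.3]
width: 0.29
```

```bash
python3 -c "
from h import *
tilt();plan(.4417,.0321,.031,4.7)"
```

```text
zaxis xy deg [1.92 0.18]
pos [0.4426 0.0319 0.0443] jaw 4.7 tilt 1.93 deg t 6.08 w 0.290 F [-0.1  0.  -2.3]
[[0.01, -0.03, 0.33, 0.0]]
```

Request:
{"api": "play_rows", "payload": {
  "targets": [
    [0, 0, 0.25, 0],
    [0, 0, 0, 0]
  ]
}}

```text
time_s: 6.32
position: [0.4436, 0.0321, 0.0344]
tcp_rot: [2.112, 2.294, 0.041]
force: [-0.9, -0.4, -3.2]
width: 0.29
```

Request:
{"api": "play_rows", "payload": {
  "targets": [
    [0, 0, 0.07, 0],
    [0, 0, 0, 0]
  ]
}}

```text
time_s: 6.58
position: [0.4439, 0.0321, 0.0315]
tcp_rot: [2.112, 2.294, 0.041]
force: [-0.5, 0.3, -1.7]
width: 0.288
```

Request:
{"api": "play_rows", "payload": {
  "targets": [
    [0, 0, 0.04, 0],
    [0, 0, 0, 0]
  ]
}}

```text
time_s: 6.82
position: [0.4441, 0.0321, 0.03]
tcp_rot: [2.112, 2.294, 0.041]
force: [-0.7, -0.1, -2.7]
width: 0.285
```

Request:
{"api": "play_rows", "payload": {
  "targets": [
    [0, 0, 0.04, 0],
    [0, 0, 0, 0]
  ]
}}

```text
time_s: 7.08
position: [0.4443, 0.0323, 0.0299]
tcp_rot: [2.113, 2.294, 0.043]
force: [-0.6, 0.6, -2.3]
width: 0.286
```

Request:
{"api": "play_rows", "payload": {
  "targets": [
    [0, 0, 0.04, 0],
    [0, 0, 0.03, 0]
  ]
}}

```text
time_s: 7.32
position: [0.4446, 0.0325, 0.0295]
tcp_rot: [2.115, 2.294, 0.046]
force: [-8.6, -1.1, 27.3]
width: 0.29
```

```bash
python3 -c "
from h import *
tilt();plan(.4417,.0321,.031,4.7)
im=optics.camera('scene');crop('s',im,240,90,395,250,5,'pics/s2.png')"
```

```text
zaxis xy deg [2.05 0.43]
pos [0.4446 0.0325 0.0295] jaw 4.7 tilt 2.09 deg t 7.33 w 0.290 F [-8.6 -1.1 27.3]
[[-0.0, -0.07, -0.04, -0.01]]
```

View pics/s2.png

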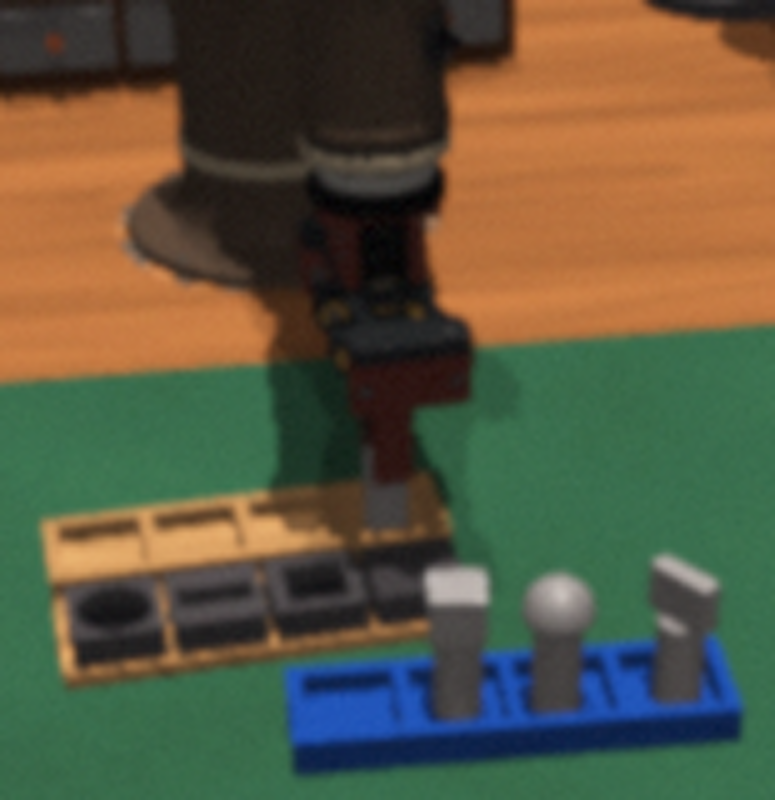

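The stub is in its bay and there is 27 N of floor contact. I'll ease off and open partway.

Request:
{"api": "play_rows", "payload": {
  "targets": [
    [0, 0, -0.02, 0]
  ]
}}

```text
time_s: 7.5
position: [0.4447, 0.0325, 0.0307]
tcp_rot: [2.115, 2.294, 0.047]
force: [0.2, 0.3, -2.5]
width: 0.288
```

Request:
{"api": "play_rows", "payload": {
  "targets": [
    [0, 0, 0, 0],
    [0, 0, 0, 0],
    [0, 0, 0, 0]
  ],
  "grip": 0.1
}}

```text
time_s: 7.88
position: [0.4454, 0.0326, 0.0306]
tcp_rot: [2.114, 2.293, 0.049]
force: [-0.9, -0.5, 0.1]
width: 0.543
```

Request:
{"api": "play_rows", "payload": {
  "targets": [
    [0, 0, -0.3, 0],
    [0, 0, -0.8, 0],
    [0, 0, -1, 0],
    [0, 0, -1, 0]
  ]
}}

```text
time_s: 8.38
position: [0.4388, 0.0305, 0.1573]
tcp_rot: [2.117, 2.294, 0.039]
force: [0.3, -0.6, 0.3]
width: 0.548
```

```bash
python3 -c "
from h import *
tilt();plan(.622,.0477,.15,-5)
im=optics.camera('scene');crop('s',im,240,90,395,250,5,'pics/s3.png')"
```

```text
zaxis xy deg [1.83 0.27]
pos [0.4388 0.0305 0.1573] jaw 4.6 tilt 1.85 deg t 8.38 w 0.548 F [ 0.3 -0.6  0.3]
[[0.01, 1.0, 0.07, 1.0], [0.1, 1.0, 0.07, 0.92], [0.18, 1.0, 0.08, -0.0], [0.19, 1.0, 0.07, -0.0], [0.1, 0.54, 0.04, -0.0]]
```

View pics/s3.png

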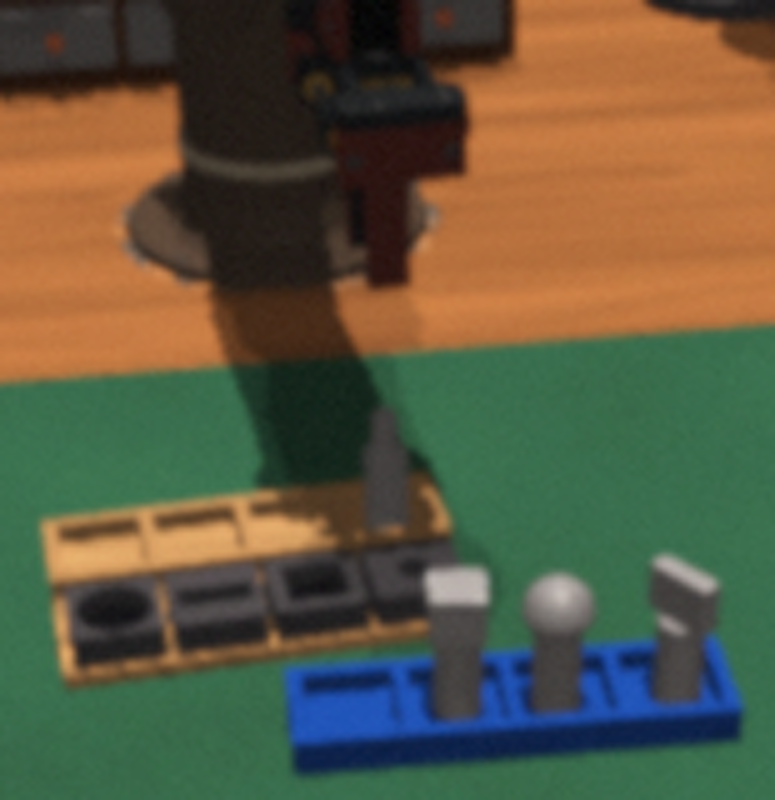

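The stub stands upright in the bay in front of its die, at (385,465). Next is the square, gripped by its head.

Request:
{"api": "play_rows", "payload": {
  "targets": [
    [0.01, 1.0, 0.07, 1.0],
    [0.1, 1.0, 0.07, 0.92],
    [0.18, 1.0, 0.08, 0],
    [0.19, 1.0, 0.07, 0],
    [0.1, 0.54, 0.04, 0]
  ],
  "grip": 0.36
}}

```text
time_s: 9.05
position: [0.6299, 0.0482, 0.1621]
tcp_rot: [2.306, 2.1, 0.063]
force: [-0.2, 0.4, -1.0]
width: 0.682
```

```bash
python3 -c "
from h import *
tilt();plan(.622,.0477,.11,-5)"
```

```text
zaxis xy deg [2.58 0.61]
pos [0.6299 0.0482 0.1621] jaw -5.4 tilt 2.66 deg t 9.05 w 0.682 F [-0.2  0.4 -1. ]
[[-0.04, -0.2, 1.0, -0.07], [-0.01, -0.05, 0.29, -0.0]]
```

Request:
{"api": "play_rows", "payload": {
  "targets": [
    [-0.05, -0.22, 0.3, 0],
    [0, 0, 0.7, 0],
    [0, 0, 0, 0]
  ]
}}

```text
time_s: 9.43
position: [0.6209, 0.0467, 0.1203]
tcp_rot: [2.306, 2.1, 0.06]
force: [0.1, -0.9, -0.5]
width: 0.681
```

```bash
python3 -c "
from h import *
tilt();plan(.622,.0477,.054,-5)"
```

```text
zaxis xy deg [2.49 0.53]
pos [0.6209 0.0467 0.1203] jaw -5.4 tilt 2.55 deg t 9.43 w 0.681 F [ 0.1 -0.9 -0.5]
[[0.0, -0.03, 1.0, -0.08], [0.01, -0.01, 0.66, 0.0]]
```

Request:
{"api": "play_rows", "payload": {
  "targets": [
    [0, -0.03, 0.5, -0.08],
    [0, 0, 0.5, 0],
    [0, 0, 0.45, 0],
    [0, 0, 0, 0]
  ]
}}

```text
time_s: 9.93
position: [0.6214, 0.0472, 0.0631]
tcp_rot: [2.299, 2.106, 0.063]
force: [0.7, -0.6, -0.0]
width: 0.675
```

```bash
python3 -c "
from h import *
tilt();plan(.622,.0477,.054,-5)
im=optics.camera('scene');crop('s',im,240,90,395,250,5,'pics/s4.png')"
```

```text
zaxis xy deg [2.61 0.58]
pos [0.6214 0.0472 0.0631] jaw -5.0 tilt 2.67 deg t 9.93 w 0.675 F [ 0.7 -0.6 -0. ]
[[0.01, 0.0, 0.23, -0.0]]
```

View pics/s4.png

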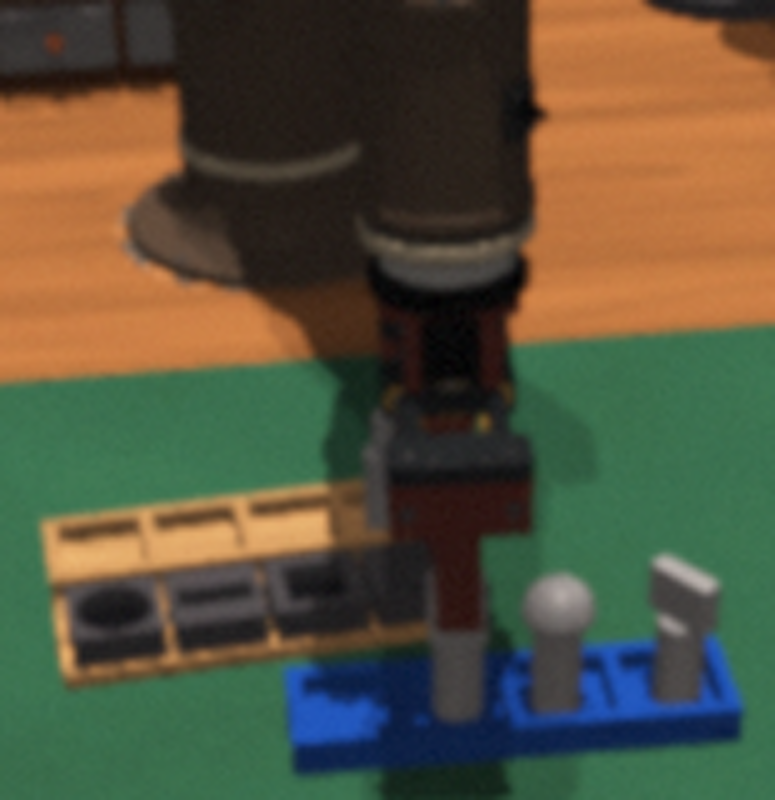

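Request:
{"api": "play_rows", "payload": {
  "targets": [
    [0.01, 0, 0.2, 0],
    [0, 0, 0, 0]
  ]
}}

```text
time_s: 10.22
position: [0.6233, 0.0476, 0.0565]
tcp_rot: [2.298, 2.105, 0.067]
force: [-0.9, -1.0, 0.7]
width: 0.68
```

Request:
{"api": "play_rows", "payload": {
  "targets": [
    [0, 0, 0, 0],
    [0, 0, 0, 0],
    [0, 0, 0, 0],
    [0, 0, 0, 0],
    [0, 0, 0, 0]
  ],
  "grip": -1,
  "force": 25
}}

```text
time_s: 10.85
position: [0.6238, 0.0476, 0.0573]
tcp_rot: [2.297, 2.104, 0.068]
force: [0.4, 0.1, -0.0]
width: 0.337
```

```bash
python3 -c "
from h import *
tilt();plan(.622,.0477,.12,-5)"
```

```text
zaxis xy deg [2.84 0.62]
pos [0.6238 0.0476 0.0573] jaw -5.0 tilt 2.91 deg t 10.85 w 0.337 F [ 0.4  0.1 -0. ]
[[0.01, 0.02, -1.0, -0.01], [0.01, 0.01, -0.57, 0.0]]
```

Gripped (29.7 mm). Lift, then move −y first, then back at half speed.

Request:
{"api": "play_rows", "payload": {
  "targets": [
    [0, 0, -0.4, 0],
    [0, 0, -0.6, 0],
    [0, 0, -0.6, 0],
    [0, 0, -0.3, 0]
  ]
}}

```text
time_s: 11.35
position: [0.6183, 0.0463, 0.1359]
tcp_rot: [2.299, 2.105, 0.063]
force: [0.0, 0.1, -3.4]
width: 0.34
```

```bash
python3 -c "
from h import *
tilt();plan(.60,-.024,.125,4.7,s=.5)"
```

```text
zaxis xy deg [2.63 0.56]
pos [0.6183 0.0463 0.1359] jaw -5.1 tilt 2.69 deg t 11.35 w 0.340 F [ 0.   0.1 -3.4]
[[-0.5, -0.09, 0.07, -1.0], [-0.5, -0.13, 0.06, -0.95], [-0.5, -0.18, 0.07, -0.0], [-0.25, -0.09, 0.03, -0.0]]
```

Request:
{"api": "play_rows", "payload": {
  "targets": [
    [-0.5, -0.09, 0.03, -1.0],
    [-0.5, -0.13, 0.03, -0.95],
    [-0.5, -0.18, 0.03, 0],
    [-0.25, -0.09, 0, 0]
  ]
}}

```text
time_s: 11.85
position: [0.5994, -0.0242, 0.1326]
tcp_rot: [2.1, 2.299, 0.062]
force: [-0.2, 0.2, -3.4]
width: 0.342
```

```bash
python3 -c "
from h import *
tilt();plan(.4476,-.0239,.13,4.7,s=.5)"
```

```text
zaxis xy deg [2.71 0.63]
pos [ 0.5994 -0.0242  0.1326] jaw 5.2 tilt 2.78 deg t 11.85 w 0.342 F [-0.2  0.2 -3.4]
[[0.05, -0.5, -0.02, 0.09], [0.04, -0.5, -0.01, 0.0], [0.04, -0.5, -0.02, 0.0], [0.04, -0.5, -0.01, 0.0], [0.04, -0.5, -0.02, 0.0]]
[[0.04, -0.5, -0.01, 0.0], [0.05, -0.5, -0.02, 0.0], [0.02, -0.28, -0.0, 0.0]]
```

Request:
{"api": "play_rows", "payload": {
  "targets": [
    [0.05, -0.5, -0.02, 0.1],
    [0.04, -0.5, -0.02, 0],
    [0.04, -0.5, -0.02, 0],
    [0.04, -0.5, -0.02, 0],
    [0.04, -0.5, -0.02, 0]
  ]
}}

```text
time_s: 12.48
position: [0.4971, -0.0237, 0.1321]
tcp_rot: [2.112, 2.288, 0.063]
force: [0.5, 0.2, -2.7]
width: 0.337
```

Request:
{"api": "play_rows", "payload": {
  "targets": [
    [0.04, -0.5, -0.02, 0],
    [0.05, -0.5, -0.02, 0],
    [0.02, -0.28, 0, 0],
    [0, 0, 0, 0]
  ]
}}

```text
time_s: 12.98
position: [0.4435, -0.0219, 0.132]
tcp_rot: [2.111, 2.29, 0.066]
force: [0.0, 0.1, -3.9]
width: 0.345
```

```bash
python3 -c "
from h import *
tilt();plan(.4476,-.0239,.1,4.7,s=.5)"
```

```text
zaxis xy deg [2.77 0.74]
pos [ 0.4435 -0.0219  0.132 ] jaw 4.6 tilt 2.86 deg t 12.97 w 0.345 F [ 0.   0.1 -3.9]
[[-0.04, 0.04, 0.5, -0.01], [-0.02, 0.02, 0.3, -0.0]]
```

Slow moves keep the tilt steady. Descend.

Request:
{"api": "play_rows", "payload": {
  "targets": [
    [-0.05, 0.01, 0.5, 0],
    [0, 0, 0.5, 0],
    [0, 0, 0.4, 0],
    [0, 0, 0, 0]
  ]
}}

```text
time_s: 13.48
position: [0.4519, -0.0225, 0.0759]
tcp_rot: [2.107, 2.288, 0.071]
force: [0.1, 0.0, -2.9]
width: 0.337
```

```bash
python3 -c "
from h import *
tilt();plan(.4453,-.0245,.06,4.7,s=.5)"
```

```text
zaxis xy deg [3.07 0.74]
pos [ 0.4519 -0.0225  0.0759] jaw 4.7 tilt 3.16 deg t 13.47 w 0.337 F [ 0.1  0.  -2.9]
[[-0.04, -0.19, 0.39, -0.0]]
```

Request:
{"api": "play_rows", "payload": {
  "targets": [
    [0.05, -0.19, 0.03, 0],
    [0, 0, 0.25, 0],
    [0, 0, 0, 0]
  ]
}}

```text
time_s: 13.85
position: [0.4458, -0.0208, 0.0648]
tcp_rot: [2.106, 2.287, 0.074]
force: [0.8, -0.6, -3.0]
width: 0.338
```

```bash
python3 -c "
from h import *
tilt();plan(.4453,-.0245,.058,4.7,s=.5)"
```

```text
zaxis xy deg [3.2  0.76]
pos [ 0.4458 -0.0208  0.0648] jaw 4.7 tilt 3.29 deg t 13.85 w 0.338 F [ 0.8 -0.6 -3. ]
[[-0.09, -0.03, 0.17, 0.0]]
```

Request:
{"api": "play_rows", "payload": {
  "targets": [
    [-0.09, -0.02, 0, 0],
    [0, 0, 0.12, 0],
    [0, 0, 0, 0]
  ]
}}

```text
time_s: 14.22
position: [0.4461, -0.0247, 0.0602]
tcp_rot: [2.105, 2.286, 0.075]
force: [-0.1, 0.3, -3.3]
width: 0.337
```

Request:
{"api": "play_rows", "payload": {
  "targets": [
    [0, 0, 0.05, 0],
    [0, 0, 0, 0]
  ]
}}

```text
time_s: 14.48
position: [0.4463, -0.0247, 0.0581]
tcp_rot: [2.105, 2.286, 0.076]
force: [-0.4, -0.6, -3.3]
width: 0.342
```

Request:
{"api": "play_rows", "payload": {
  "targets": [
    [0, 0, 0.04, 0],
    [0, 0, 0, 0]
  ]
}}

```text
time_s: 14.72
position: [0.4469, -0.0248, 0.0573]
tcp_rot: [2.105, 2.285, 0.077]
force: [-0.4, -0.9, -0.6]
width: 0.344
```

Request:
{"api": "play_rows", "payload": {
  "targets": [
    [0, 0, 0.03, 0]
  ]
}}

```text
time_s: 14.85
position: [0.4476, -0.0249, 0.057]
tcp_rot: [2.105, 2.285, 0.079]
force: [-7.0, -0.8, 26.2]
width: 0.341
```

Request:
{"api": "play_rows", "payload": {
  "targets": [
    [0, 0, 0.03, 0]
  ]
}}

```text
time_s: 14.98
position: [0.4479, -0.0249, 0.057]
tcp_rot: [2.106, 2.285, 0.08]
force: [-9.1, -1.0, 25.7]
width: 0.342
```

Floor contact at 26 N. Ease, release, rise.

Request:
{"api": "play_rows", "payload": {
  "targets": [
    [0, 0, -0.02, 0]
  ]
}}

```text
time_s: 15.1
position: [0.448, -0.0249, 0.058]
tcp_rot: [2.106, 2.285, 0.081]
force: [-0.4, 0.2, -2.8]
width: 0.335
```

Request:
{"api": "play_rows", "payload": {
  "targets": [
    [0, 0, 0, 0],
    [0, 0, 0, 0],
    [0, 0, 0, 0]
  ],
  "grip": 0.1
}}

```text
time_s: 15.48
position: [0.449, -0.0248, 0.0582]
tcp_rot: [2.104, 2.284, 0.083]
force: [0.3, 0.2, 0.1]
width: 0.546
```

Request:
{"api": "play_rows", "payload": {
  "targets": [
    [0, 0, -0.3, 0],
    [0, 0, -0.6, 0],
    [0, 0, -0.8, 0],
    [0, 0, -0.8, 0]
  ]
}}

```text
time_s: 15.98
position: [0.4411, -0.0271, 0.1607]
tcp_rot: [2.107, 2.284, 0.076]
force: [0.3, -0.7, 0.3]
width: 0.55
```

```bash
python3 -c "
from h import *
tilt();plan(.6258,.0994,.16,0,s=.7)
im=optics.camera('scene');crop('s',im,240,90,395,250,5,'pics/s5.png')"
```

```text
zaxis xy deg [3.28 0.77]
pos [ 0.4411 -0.0271  0.1607] jaw 4.6 tilt 3.38 deg t 15.97 w 0.550 F [ 0.3 -0.7  0.3]
[[0.4, 0.7, 0.05, 0.92], [0.48, 0.7, 0.05, -0.0], [0.48, 0.7, 0.05, -0.0], [0.48, 0.7, 0.05, -0.0], [0.48, 0.7, 0.05, -0.0]]
[[0.48, 0.7, 0.05, -0.0], [0.3, 0.44, 0.03, -0.0]]
```

View pics/s5.png

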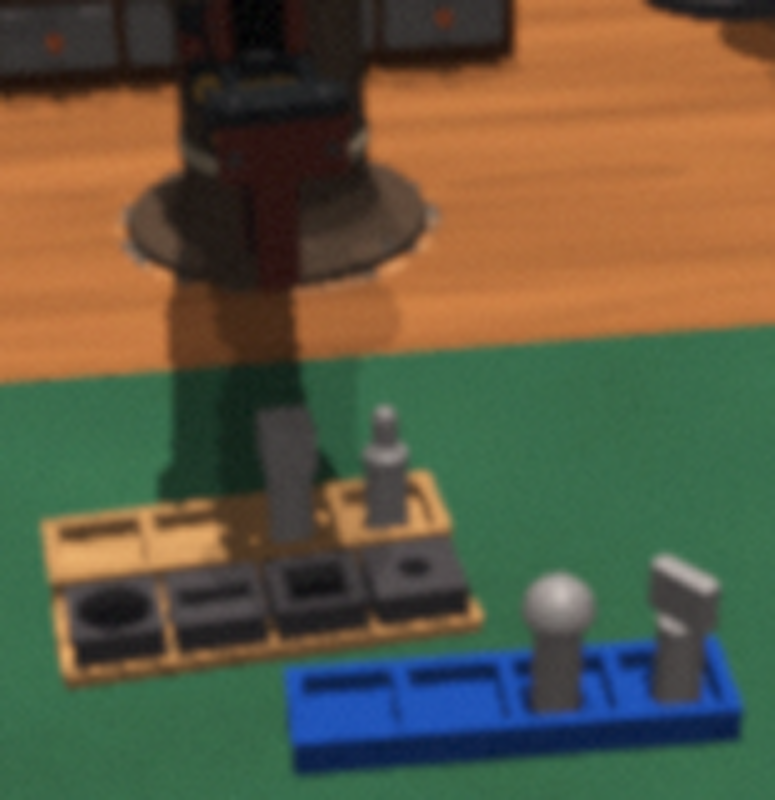

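The square stands in its bay, head at (285,430). Next the dome.

Request:
{"api": "play_rows", "payload": {
  "targets": [
    [0.4, 0.7, 0.05, 0.92],
    [0.48, 0.7, 0.05, 0],
    [0.48, 0.7, 0.05, 0],
    [0.48, 0.7, 0.05, 0],
    [0.48, 0.7, 0.05, 0]
  ],
  "grip": 0.36
}}

```text
time_s: 16.65
position: [0.5863, 0.0678, 0.171]
tcp_rot: [2.203, 2.186, 0.095]
force: [-0.3, 0.5, 1.4]
width: 0.677
```

Request:
{"api": "play_rows", "payload": {
  "targets": [
    [0.48, 0.7, 0.05, 0],
    [0.25, 0.35, 0.1, 0],
    [0, 0, 0, 0]
  ]
}}

```text
time_s: 17.02
position: [0.6313, 0.0994, 0.1694]
tcp_rot: [2.199, 2.187, 0.095]
force: [-0.1, -0.4, 0.4]
width: 0.677
```

```bash
python3 -c "
from h import *
tilt();plan(.626,.0996,.11,0,s=.5)"
```

```text
zaxis xy deg [4.03 0.92]
pos [0.6313 0.0994 0.1694] jaw -0.3 tilt 4.14 deg t 17.02 w 0.677 F [-0.1 -0.4  0.4]
[[-0.01, -0.08, 0.5, -0.07], [-0.0, -0.08, 0.5, 0.0], [-0.01, -0.08, 0.47, 0.0]]
```

Request:
{"api": "play_rows", "payload": {
  "targets": [
    [0, -0.1, 0.5, 0],
    [0, -0.08, 0.5, 0],
    [0, -0.08, 0.5, 0],
    [0, 0, 0, 0]
  ]
}}

```text
time_s: 17.52
position: [0.6228, 0.0973, 0.1099]
tcp_rot: [2.201, 2.184, 0.095]
force: [0.1, -0.3, 0.5]
width: 0.68
```

```bash
python3 -c "
from h import *
tilt();plan(.627,.0996,.054,0,s=.5)"
```

```text
zaxis xy deg [4.07 0.85]
pos [0.6228 0.0973 0.1099] jaw -0.5 tilt 4.17 deg t 17.52 w 0.680 F [ 0.1 -0.3  0.5]
[[0.01, 0.0, 0.5, -0.1], [0.01, 0.0, 0.5, 0.0], [0.02, 0.0, 0.4, 0.0]]
```

Request:
{"api": "play_rows", "payload": {
  "targets": [
    [0.04, 0, 0.5, -0.1],
    [0.02, 0, 0.5, 0],
    [0.02, 0, 0.3, 0],
    [0, 0, 0, 0]
  ]
}}

```text
time_s: 18.02
position: [0.6273, 0.101, 0.0563]
tcp_rot: [2.191, 2.192, 0.097]
force: [-0.4, 0.2, 0.3]
width: 0.68
```

```bash
python3 -c "
from h import *
tilt();plan(.627,.0996,.053,0,s=.5)"
```

```text
zaxis xy deg [4.17 0.87]
pos [0.6273 0.101  0.0563] jaw 0.0 tilt 4.27 deg t 18.02 w 0.680 F [-0.4  0.2  0.3]
[[-0.04, -0.01, 0.08, 0.0]]
```

Request:
{"api": "play_rows", "payload": {
  "targets": [
    [-0.04, -0.01, 0.13, 0],
    [0, 0, 0, 0]
  ]
}}

```text
time_s: 18.27
position: [0.6277, 0.0993, 0.0511]
tcp_rot: [2.191, 2.192, 0.097]
force: [0.8, 0.6, -0.7]
width: 0.675
```

Request:
{"api": "play_rows", "payload": {
  "targets": [
    [0, 0, 0, 0],
    [0, 0, 0, 0],
    [0, 0, 0, 0],
    [0, 0, 0, 0]
  ],
  "grip": -1,
  "force": 30
}}

```text
time_s: 18.77
position: [0.628, 0.0994, 0.052]
tcp_rot: [2.19, 2.191, 0.099]
force: [0.3, -0.2, -2.3]
width: 0.403
```

Request:
{"api": "play_rows", "payload": {
  "targets": [
    [0, 0, -0.3, 0],
    [0, 0, -0.3, 0]
  ]
}}

```text
time_s: 19.02
position: [0.6254, 0.0988, 0.0762]
tcp_rot: [2.191, 2.192, 0.096]
force: [0.2, -0.1, -1.5]
width: 0.402
```

```bash
python3 -c "
from h import *
tilt();plan(.60,-.135,.11,4.7,s=.5)
im=optics.camera('scene');crop('s',im,240,90,395,250,5,'pics/s6.png')"
```

```text
zaxis xy deg [4.15 0.85]
pos [0.6254 0.0988 0.0762] jaw -0.0 tilt 4.24 deg t 19.02 w 0.402 F [ 0.2 -0.1 -1.5]
[[-0.5, -0.05, -0.08, -0.94], [-0.5, -0.09, -0.08, 0.0], [-0.5, -0.09, -0.09, 0.0], [-0.5, -0.09, -0.08, 0.0], [-0.5, -0.09, -0.09, 0.0]]
[[-0.5, -0.09, -0.08, 0.0], [-0.5, -0.09, -0.09, 0.0], [-0.5, -0.09, -0.08, 0.0], [-0.5, -0.09, -0.09, 0.0], [-0.5, -0.09, -0.08, 0.0]]
[[-0.5, -0.09, -0.09, 0.0], [-0.27, -0.06, -0.04, 0.0]]
```

View pics/s6.png

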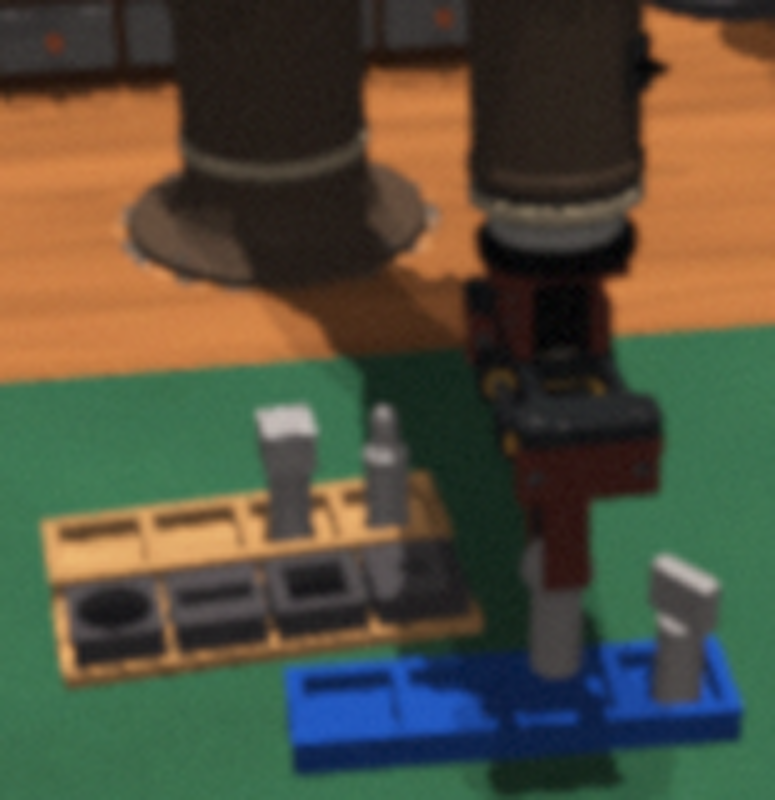

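Dome held, lifted off (foot at (557,675) clear). Carry it along −y.

Request:
{"api": "play_rows", "payload": {
  "targets": [
    [0, 0, -0.5, 0],
    [-0.4, 0, -0.5, -0.4],
    [-0.5, 0, -0.1, -0.5],
    [-0.5, 0, 0, 0],
    [-0.5, 0, 0, 0]
  ]
}}

```text
time_s: 19.7
position: [0.6278, 0.0232, 0.1261]
tcp_rot: [2.092, 2.28, 0.103]
force: [-0.3, -1.0, -1.8]
width: 0.399
```

Request:
{"api": "play_rows", "payload": {
  "targets": [
    [-0.5, -0.09, 0, 0],
    [-0.5, -0.09, 0, 0],
    [-0.5, -0.09, 0, 0],
    [-0.5, -0.09, 0, 0],
    [-0.5, -0.09, 0, 0]
  ]
}}

```text
time_s: 20.32
position: [0.6176, -0.0829, 0.1252]
tcp_rot: [2.091, 2.279, 0.105]
force: [0.2, 0.6, -1.4]
width: 0.401
```

```bash
python3 -c "
from h import *
tilt();plan(.60,-.135,.12,4.7,s=.5)"
```

```text
zaxis xy deg [4.61 1.04]
pos [ 0.6176 -0.0829  0.1252] jaw 4.9 tilt 4.73 deg t 20.32 w 0.401 F [ 0.2  0.6 -1.4]
[[-0.5, -0.22, 0.03, 0.04], [-0.5, -0.22, 0.03, -0.0], [-0.26, -0.12, 0.01, -0.0]]
```

Request:
{"api": "play_rows", "payload": {
  "targets": [
    [-0.5, -0.22, 0, 0],
    [-0.5, -0.5, 0, 0],
    [-0.2, -0.5, 0, 0],
    [0, -0.5, 0, 0],
    [0, -0.5, 0, 0]
  ]
}}

```text
time_s: 20.95
position: [0.5306, -0.1444, 0.1183]
tcp_rot: [2.094, 2.273, 0.105]
force: [0.5, -1.1, -2.5]
width: 0.404
```

```bash
python3 -c "
from h import *
tilt();plan(.456,-.1355,.12,4.7,s=.5)"
```

```text
zaxis xy deg [4.71 0.94]
pos [ 0.5306 -0.1444  0.1183] jaw 4.7 tilt 4.81 deg t 20.95 w 0.404 F [ 0.5 -1.1 -2.5]
[[0.1, -0.5, -0.05, -0.01], [0.1, -0.5, -0.05, 0.0], [0.11, -0.5, -0.06, 0.0], [0.07, -0.33, -0.03, 0.0]]
```

Request:
{"api": "play_rows", "payload": {
  "targets": [
    [0.1, -0.5, -0.05, 0],
    [0.1, -0.5, -0.05, 0],
    [0.1, -0.5, -0.05, 0],
    [0.03, -0.25, 0, 0],
    [0, 0, 0, 0]
  ]
}}

```text
time_s: 21.58
position: [0.4553, -0.1387, 0.1198]
tcp_rot: [2.096, 2.269, 0.108]
force: [-0.7, -0.5, -1.0]
width: 0.403
```

```bash
python3 -c "
from h import *
tilt();plan(.458,-.1355,.075,4.7,s=.5)
im=optics.camera('scene');crop('s',im,240,90,395,250,5,'pics/s7.png')"
```

```text
zaxis xy deg [4.82 0.97]
pos [ 0.4553 -0.1387  0.1198] jaw 4.5 tilt 4.93 deg t 21.57 w 0.403 F [-0.7 -0.5 -1. ]
[[0.03, -0.01, 0.5, -0.03], [0.03, -0.01, 0.5, -0.0], [0.0, -0.0, 0.12, -0.0]]
```

View pics/s7.png

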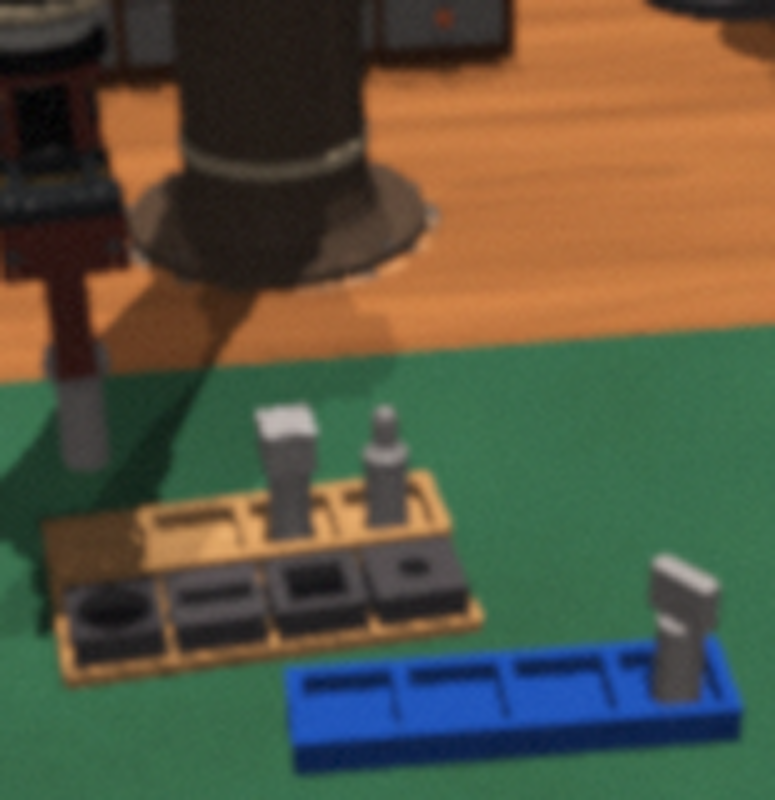

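Dome hangs upright over its bay, foot at (83,465). Descend.

Request:
{"api": "play_rows", "payload": {
  "targets": [
    [0.07, -0.02, 0.4, 0],
    [0, -0.03, 0.4, 0],
    [0, -0.03, 0.2, 0],
    [0, 0, 0, 0]
  ]
}}

```text
time_s: 22.12
position: [0.4598, -0.136, 0.0794]
tcp_rot: [2.092, 2.268, 0.11]
force: [0.8, 0.1, -2.4]
width: 0.4
```

```bash
python3 -c "
from h import *
tilt();plan(.458,-.1355,.056,4.7,s=.5)"
```

```text
zaxis xy deg [5.03 0.89]
pos [ 0.4598 -0.136   0.0794] jaw 4.6 tilt 5.12 deg t 22.12 w 0.400 F [ 0.8  0.1 -2.4]
[[0.01, -0.08, 0.5, -0.02], [0.0, -0.02, 0.08, 0.0]]
```

Request:
{"api": "play_rows", "payload": {
  "targets": [
    [0.01, -0.12, 0.2, 0],
    [0, 0, 0.25, 0],
    [0, 0, 0, 0]
  ]
}}

```text
time_s: 22.5
position: [0.4572, -0.1359, 0.0606]
tcp_rot: [2.091, 2.267, 0.111]
force: [-0.0, -0.3, -2.6]
width: 0.399
```

Request:
{"api": "play_rows", "payload": {
  "targets": [
    [0, -0.02, 0.1, 0],
    [0, 0, 0, 0]
  ]
}}

```text
time_s: 22.75
position: [0.4569, -0.1359, 0.0564]
tcp_rot: [2.091, 2.267, 0.111]
force: [1.0, 0.7, -1.3]
width: 0.398
```

Request:
{"api": "play_rows", "payload": {
  "targets": [
    [0, 0, 0.06, 0],
    [0, 0, 0, 0]
  ]
}}

```text
time_s: 23.0
position: [0.4573, -0.1359, 0.0541]
tcp_rot: [2.091, 2.267, 0.112]
force: [-0.2, 0.5, -2.2]
width: 0.405
```

Request:
{"api": "play_rows", "payload": {
  "targets": [
    [0, 0, 0.04, 0]
  ]
}}

```text
time_s: 23.12
position: [0.4577, -0.1359, 0.0526]
tcp_rot: [2.09, 2.267, 0.112]
force: [0.3, 0.5, -1.7]
width: 0.403
```

Request:
{"api": "play_rows", "payload": {
  "targets": [
    [0, 0, 0.03, 0]
  ]
}}

```text
time_s: 23.25
position: [0.4582, -0.1361, 0.0518]
tcp_rot: [2.09, 2.266, 0.113]
force: [-2.7, 0.3, 13.3]
width: 0.4
```

Contact at 13 N, z matching the pickup height. Release.

Request:
{"api": "play_rows", "payload": {
  "targets": [
    [0, 0, -0.01, 0]
  ]
}}

```text
time_s: 23.38
position: [0.4581, -0.1362, 0.0522]
tcp_rot: [2.09, 2.266, 0.113]
force: [-0.5, 0.7, -1.8]
width: 0.402
```

Request:
{"api": "play_rows", "payload": {
  "targets": [
    [0, 0, 0, 0],
    [0, 0, 0, 0],
    [0, 0, 0, 0]
  ],
  "grip": 0.2
}}

```text
time_s: 23.75
position: [0.4588, -0.1363, 0.0525]
tcp_rot: [2.089, 2.265, 0.114]
force: [-0.4, 0.7, 0.5]
width: 0.602
```

Request:
{"api": "play_rows", "payload": {
  "targets": [
    [0, 0.03, -0.3, 0],
    [0, 0.05, -0.6, 0],
    [0, 0.05, -0.8, 0],
    [0, 0, -0.8, 0]
  ]
}}

```text
time_s: 24.25
position: [0.4532, -0.1376, 0.1554]
tcp_rot: [2.093, 2.266, 0.109]
force: [1.2, 0.3, 0.1]
width: 0.599
```

```bash
python3 -c "
from h import *
tilt();plan(.6275,.1632,.16,-54,s=.6)
im=optics.camera('scene');crop('s',im,240,90,395,250,5,'pics/s8.png')"
```

```text
zaxis xy deg [5.05 0.82]
pos [ 0.4532 -0.1376  0.1554] jaw 4.5 tilt 5.12 deg t 24.25 w 0.599 F [1.2 0.3 0.1]
[[0.6, 0.41, 0.03, 1.0], [0.6, 0.34, 0.03, 1.0], [0.6, 0.27, 0.03, 1.0], [0.6, 0.21, 0.03, 1.0], [0.6, 0.16, 0.03, 1.0]]
[[0.6, 0.1, 0.03, 1.0], [0.6, 0.05, 0.03, 1.0], [0.6, -0.0, 0.02, 1.0], [0.6, -0.06, 0.03, 1.0], [0.6, -0.11, 0.02, 1.0]]
[[0.6, -0.16, 0.03, 1.0], [0.6, -0.22, 0.03, 0.69], [0.6, -0.27, 0.02, 0.0], [0.38, -0.17, 0.02, 0.0]]
```

View pics/s8.png

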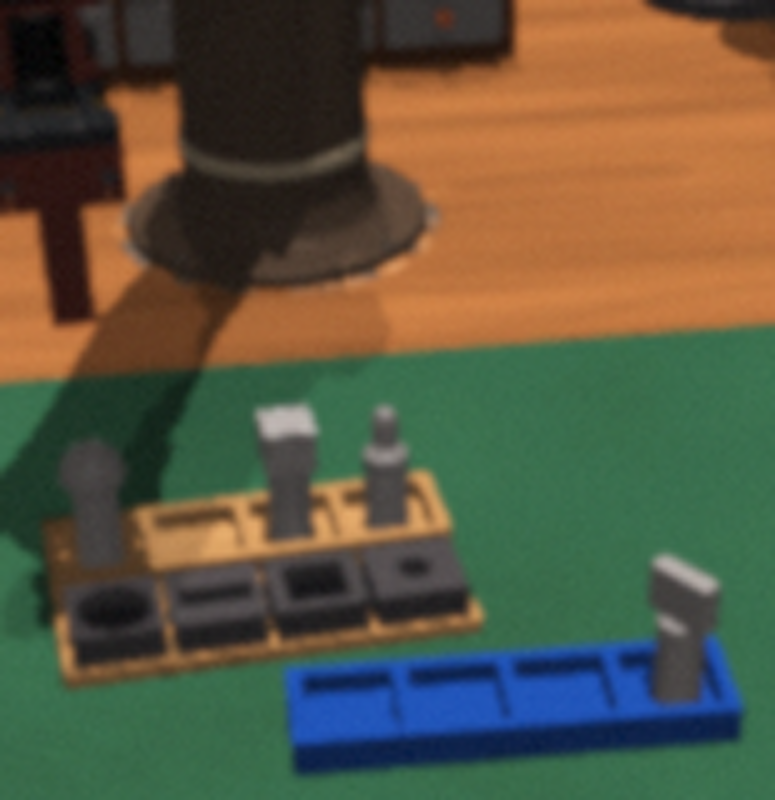

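Dome is upright at (93,500) in front of the round-hole die. The tool has drifted to about 5° of tilt, so I'll test whether fast upward moves reduce it.

Request:
{"api": "play_rows", "payload": {
  "targets": [
    [0, 0, -1, 0],
    [0, 0, -1, 0],
    [0, 0, -1, 0],
    [0, 0, -1, 0]
  ],
  "grip": 0.1
}}

```text
time_s: 24.8
position: [0.4374, -0.1414, 0.3246]
tcp_rot: [2.093, 2.26, 0.113]
force: [0.8, 0.4, -0.8]
width: 0.549
```

```bash
python3 -c "
from h import *
tilt();print(readout.get_obs()['position'],readout.get_obs()['joints'].round(3))"
```

```text
zaxis xy deg [5.32 0.77]
[ 0.43743665 -0.14135409  0.32464779] [-0.246 -0.056  0.465  1.875 -0.009  1.229  0.299]
```

Request:
{"api": "play_rows", "payload": {
  "targets": [
    [0.2, 0, 0, 0],
    [0.2, 0, 0, 0],
    [0.2, 0, 0, 0],
    [0.2, 0, 0, 0],
    [0.2, 0, 0, 0]
  ]
}}

```text
time_s: 25.42
position: [0.4337, -0.0997, 0.3258]
tcp_rot: [2.094, 2.258, 0.114]
force: [0.2, -0.5, 0.3]
width: 0.55
```

```bash
python3 -c "
from h import *
tilt();print(readout.get_obs()['position'],readout.get_obs()['joints'].round(3))"
```

```text
zaxis xy deg [5.43 0.76]
[ 0.43366817 -0.09974858  0.32579303] [-0.288 -0.088  0.399  1.9    0.011  1.229  0.184]
```

Tilt drift isn't reversible with these moves, but 5° is tolerable. I'll go to the blade with the jaws across its thin side, about −51°.

```bash
python3 -c "
from h import *
plan(.62,.163,.17,-51.2,s=.6)"
```

```text
pos [ 0.4337 -0.0997  0.3258] jaw 4.3 tilt 5.49 deg t 25.43 w 0.550 F [ 0.2 -0.5  0.3]
[[0.6, 0.46, 0.43, 1.0], [0.6, 0.38, 0.4, 1.0], [0.6, 0.31, 0.38, 1.0], [0.6, 0.25, 0.37, 1.0], [0.6, 0.19, 0.36, 1.0]]
[[0.6, 0.13, 0.35, 1.0], [0.6, 0.08, 0.34, 1.0], [0.6, 0.03, 0.34, 1.0], [0.6, -0.03, 0.34, 1.0], [0.6, -0.08, 0.34, 1.0]]
[[0.6, -0.13, 0.35, 1.0], [0.6, -0.18, 0.35, 0.08], [0.09, -0.03, 0.06, 0.0]]
```

Request:
{"api": "play_rows", "payload": {
  "targets": [
    [0.6, 0.46, 0.3, 1.0],
    [0.6, 0.38, 0.3, 1.0],
    [0.6, 0.31, 0.3, 1.0],
    [0.6, 0.25, 0.3, 1.0],
    [0.6, 0.19, 0.3, 1.0]
  ]
}}

```text
time_s: 26.05
position: [0.5156, 0.0196, 0.2724]
tcp_rot: [2.561, 1.742, 0.132]
force: [-0.4, 0.6, 0.2]
width: 0.551
```

Request:
{"api": "play_rows", "payload": {
  "targets": [
    [0.6, 0.13, 0.3, 1.0],
    [0.6, 0.08, 0.3, 1.0],
    [0.6, 0.03, 0.3, 1.0],
    [0.6, -0.03, 0.3, 1.0],
    [0.6, -0.08, 0.3, 1.0]
  ]
}}

```text
time_s: 26.68
position: [0.5898, 0.126, 0.2155]
tcp_rot: [2.904, 1.134, 0.137]
force: [0.1, 0.7, -0.7]
width: 0.548
```

```bash
python3 -c "
from h import *
tilt();plan(.624,.163,.16,-51.2,s=.5)"
```

```text
zaxis xy deg [5.11 0.7 ]
pos [0.5898 0.126  0.2155] jaw -47.5 tilt 5.16 deg t 26.68 w 0.548 F [ 0.1  0.7 -0.7]
[[0.39, -0.06, 0.5, 0.75], [0.39, -0.08, 0.5, -0.0], [0.36, -0.08, 0.47, -0.0]]
```

Request:
{"api": "play_rows", "payload": {
  "targets": [
    [0.4, 0, 0.4, 0.7],
    [0.4, 0, 0.4, 0],
    [0.3, 0, 0.3, 0],
    [0, 0, 0, 0]
  ]
}}

```text
time_s: 27.18
position: [0.6266, 0.1598, 0.1698]
tcp_rot: [2.941, 1.046, 0.129]
force: [-0.1, 0.1, 0.6]
width: 0.55
```

```bash
python3 -c "
from h import *
tilt();plan(.629,.1634,.11,-51.2,s=.5)
im=optics.camera('scene');crop('s',im,300,100,440,250,5,'pics/s9.png')"
```

```text
zaxis xy deg [4.79 0.64]
pos [0.6266 0.1598 0.1698] jaw -50.9 tilt 4.84 deg t 27.18 w 0.550 F [-0.1  0.1  0.6]
[[-0.0, -0.03, 0.5, 0.06], [-0.0, -0.03, 0.5, -0.0], [-0.01, -0.04, 0.49, -0.0]]
```

View pics/s9.png

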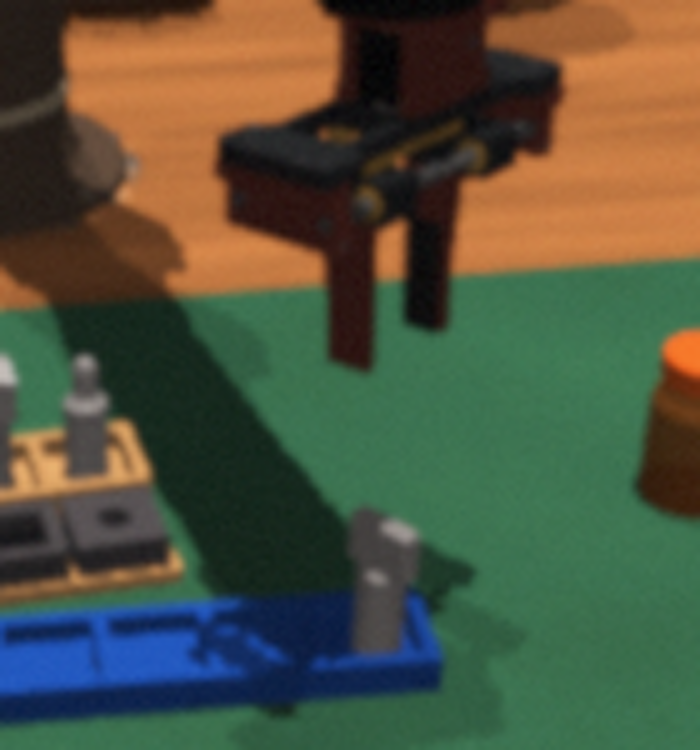

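Jaws straddle the blade across its thin side (blade at (385,540)). Descend in steps.

Request:
{"api": "play_rows", "payload": {
  "targets": [
    [0, -0.03, 0.5, 0.06],
    [0, -0.03, 0.5, 0],
    [0, -0.04, 0.5, 0],
    [0, 0, 0, 0]
  ]
}}

```text
time_s: 27.72
position: [0.6297, 0.161, 0.1129]
tcp_rot: [2.945, 1.034, 0.136]
force: [-0.1, 0.5, 0.0]
width: 0.548
```

```bash
python3 -c "
from h import *
tilt();plan(.629,.1634,.06,-51.2,s=.5)"
```

```text
zaxis xy deg [5.06 0.7 ]
pos [0.6297 0.161  0.1129] jaw -51.4 tilt 5.11 deg t 27.73 w 0.548 F [-0.1  0.5  0. ]
[[-0.03, -0.04, 0.5, -0.04], [-0.03, -0.05, 0.5, -0.0], [-0.02, -0.03, 0.32, -0.0]]
```

Request:
{"api": "play_rows", "payload": {
  "targets": [
    [0, -0.06, 0.4, 0],
    [0, -0.04, 0.4, 0],
    [0, -0.03, 0.4, 0],
    [0, 0, 0, 0]
  ]
}}

```text
time_s: 28.22
position: [0.6317, 0.1657, 0.064]
tcp_rot: [2.945, 1.032, 0.141]
force: [-0.6, -0.4, -1.0]
width: 0.552
```

```bash
python3 -c "
from h import *
tilt();plan(.629,.1634,.031,-51.2,s=.5)
im=optics.camera('scene');crop('s',im,300,100,440,250,5,'pics/s10.png')"
```

```text
zaxis xy deg [5.21 0.75]
pos [0.6317 0.1657 0.064 ] jaw -51.5 tilt 5.27 deg t 28.23 w 0.552 F [-0.6 -0.4 -1. ]
[[-0.09, -0.02, 0.5, -0.05], [-0.06, -0.02, 0.32, -0.0]]
```

View pics/s10.png

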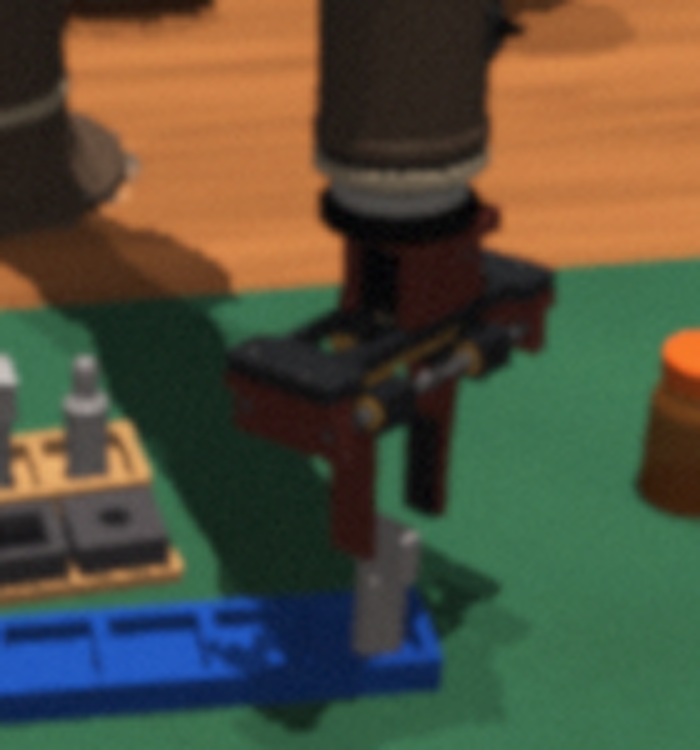

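Request:
{"api": "play_rows", "payload": {
  "targets": [
    [-0.1, -0.02, 0.2, 0],
    [-0.03, 0, 0.3, 0],
    [0, 0, 0.3, 0],
    [0, 0, 0, 0]
  ]
}}

```text
time_s: 28.78
position: [0.6309, 0.1633, 0.0308]
tcp_rot: [2.945, 1.032, 0.144]
force: [-0.6, -0.6, 0.7]
width: 0.55
```

```bash
python3 -c "
from h import *
tilt();plan(.629,.1634,.031,-51.2,s=.5)"
```

```text
zaxis xy deg [5.32 0.78]
pos [0.6309 0.1633 0.0308] jaw -51.5 tilt 5.39 deg t 28.77 w 0.550 F [-0.6 -0.6  0.7]
[[-0.04, -0.03, -0.01, -0.06]]
```

Request:
{"api": "play_rows", "payload": {
  "targets": [
    [-0.04, -0.03, 0, 0],
    [0, 0, 0, 0],
    [0, 0, 0, 0],
    [0, 0, 0, 0]
  ],
  "grip": -1,
  "force": 25
}}

```text
time_s: 29.28
position: [0.6291, 0.1633, 0.0311]
tcp_rot: [2.945, 1.032, 0.145]
force: [-0.1, 0.7, -1.9]
width: 0.287
```

Request:
{"api": "play_rows", "payload": {
  "targets": [
    [0, 0, -0.3, 0],
    [0, 0, -0.5, 0],
    [0, 0, -0.5, 0]
  ]
}}

```text
time_s: 29.65
position: [0.623, 0.1622, 0.0849]
tcp_rot: [2.945, 1.032, 0.141]
force: [1.3, -0.5, -1.6]
width: 0.286
```

```bash
python3 -c "
from h import *
tilt();plan(.60,-.079,.125,4.7,s=.5)
im=optics.camera('scene');crop('s',im,300,100,440,250,5,'pics/s11.png')"
```

```text
zaxis xy deg [5.2  0.73]
pos [0.623  0.1622 0.0849] jaw -51.5 tilt 5.26 deg t 29.65 w 0.286 F [ 1.3 -0.5 -1.6]
[[-0.47, 0.5, -0.13, -1.0], [-0.5, 0.45, -0.13, -1.0], [-0.5, 0.37, -0.12, -1.0], [-0.5, 0.31, -0.11, -1.0], [-0.5, 0.25, -0.1, -1.0]]
[[-0.5, 0.2, -0.1, -1.0], [-0.5, 0.15, -0.1, -1.0], [-0.5, 0.11, -0.09, -1.0], [-0.5, 0.06, -0.09, -1.0], [-0.5, 0.02, -0.1, -1.0]]
[[-0.33, -0.02, -0.06, -1.0], [0.0, 0.0, 0.0, -0.22]]
```

View pics/s11.png

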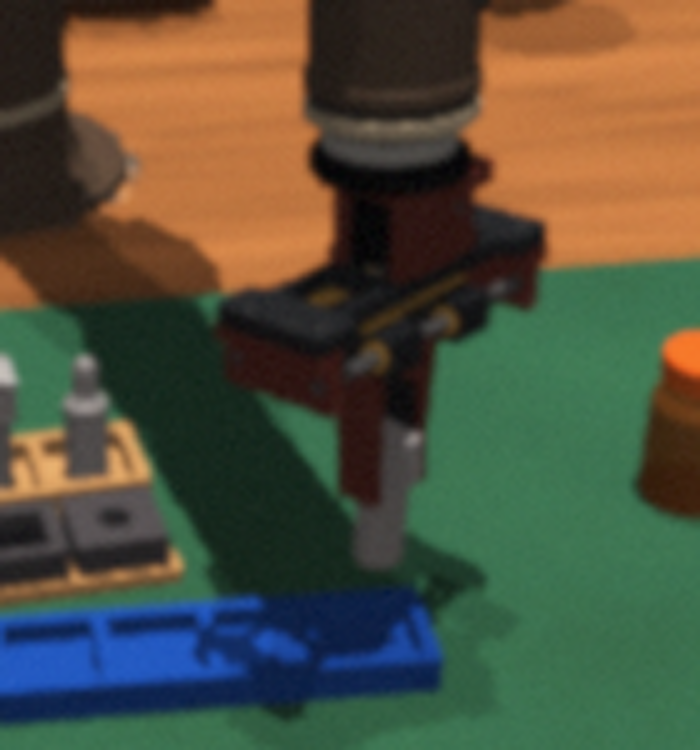

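Request:
{"api": "play_rows", "payload": {
  "targets": [
    [-0.2, 0.2, -0.5, -1.0],
    [-0.5, 0.45, -0.4, -1.0],
    [-0.5, 0.37, -0.2, -1.0],
    [-0.5, 0.31, -0.1, -1.0],
    [-0.5, 0.25, -0.05, -1.0]
  ]
}}

```text
time_s: 30.32
position: [0.6122, 0.0533, 0.1428]
tcp_rot: [2.618, 1.656, 0.148]
force: [1.1, -0.6, -1.7]
width: 0.288
```

Request:
{"api": "play_rows", "payload": {
  "targets": [
    [-0.5, 0.2, -0.05, -1.0],
    [-0.5, 0.15, -0.05, -1.0],
    [-0.5, 0.11, -0.05, -1.0],
    [-0.5, 0.06, -0.05, -1.0],
    [-0.5, 0.02, -0.05, -1.0]
  ]
}}

```text
time_s: 30.95
position: [0.6059, -0.0543, 0.1557]
tcp_rot: [2.166, 2.181, 0.135]
force: [-0.3, -0.0, -1.9]
width: 0.287
```

```bash
python3 -c "
from h import *
tilt();plan(.58,-.079,.13,4.7,s=.5)"
```

```text
zaxis xy deg [6.17 0.96]
pos [ 0.6059 -0.0543  0.1557] jaw 0.4 tilt 6.25 deg t 30.95 w 0.287 F [-0.3 -0.  -1.9]
[[-0.43, -0.5, 0.39, -0.87], [-0.18, -0.23, 0.17, 0.01]]
```

Request:
{"api": "play_rows", "payload": {
  "targets": [
    [-0.43, -0.5, 0.05, -0.87],
    [-0.16, -0.5, 0.05, 0],
    [0, -0.5, 0.05, 0],
    [0, -0.5, 0, 0],
    [0, -0.5, 0, 0]
  ]
}}

```text
time_s: 31.58
position: [0.5069, -0.0892, 0.1426]
tcp_rot: [2.075, 2.254, 0.136]
force: [0.7, 0.0, -2.5]
width: 0.285
```

```bash
python3 -c "
from h import *
tilt();plan(.453,-.0788,.13,4.7,s=.5)"
```

```text
zaxis xy deg [6.58 0.81]
pos [ 0.5069 -0.0892  0.1426] jaw 4.7 tilt 6.65 deg t 31.57 w 0.285 F [ 0.7  0.  -2.5]
[[0.14, -0.5, 0.06, -0.0], [0.13, -0.5, 0.06, -0.0], [0.1, -0.35, 0.04, -0.0]]
```

Request:
{"api": "play_rows", "payload": {
  "targets": [
    [0.14, -0.5, 0, 0],
    [0.13, -0.5, 0, 0],
    [0.06, -0.25, 0, 0],
    [0, 0, 0, 0]
  ]
}}

```text
time_s: 32.08
position: [0.4546, -0.0809, 0.1398]
tcp_rot: [2.074, 2.249, 0.14]
force: [0.1, -0.6, -2.1]
width: 0.285
```

```bash
python3 -c "
from h import *
tilt();plan(.453,-.0788,.07,4.7,s=.5)
im=optics.camera('scene');crop('s',im,240,90,395,250,5,'pics/s12.png')
im=optics.camera('top');crop('s',im,250,140,405,260,5,'pics/t12.png')"
```

```text
zaxis xy deg [6.86 0.77]
pos [ 0.4546 -0.0809  0.1398] jaw 4.6 tilt 6.92 deg t 32.08 w 0.285 F [ 0.1 -0.6 -2.1]
[[0.01, -0.07, 0.5, -0.02], [0.02, -0.07, 0.5, 0.0], [0.01, -0.07, 0.5, 0.0], [0.01, -0.03, 0.23, 0.0]]
```

View pics/s12.png

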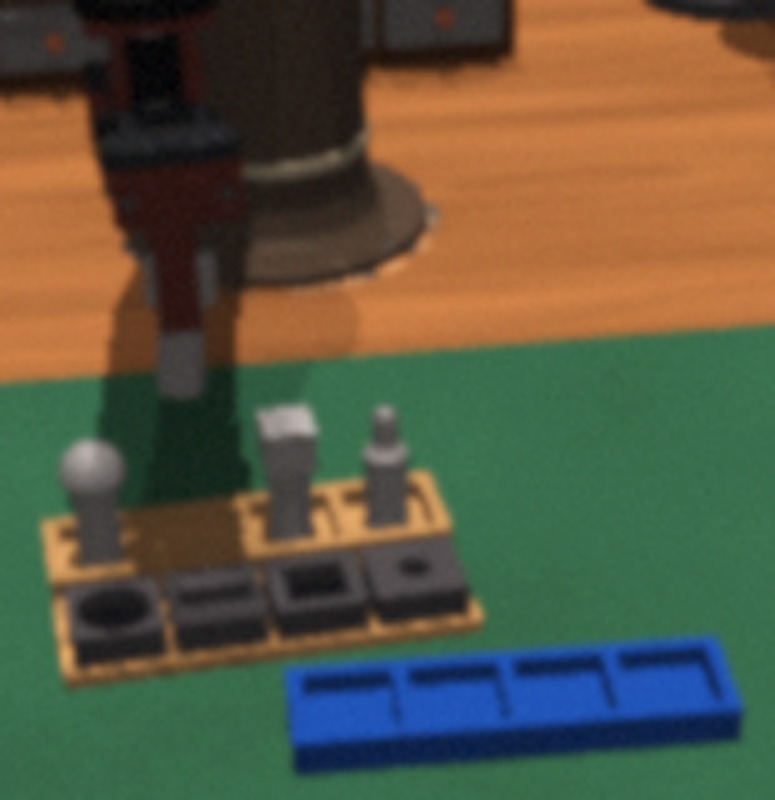

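Blade hangs parallel to the row, foot at (180,390). Descend, compensating for the tilt.

Request:
{"api": "play_rows", "payload": {
  "targets": [
    [0.03, -0.13, 0.5, 0],
    [0.02, -0.07, 0.5, 0],
    [0.01, -0.07, 0.4, 0],
    [0, 0, 0, 0]
  ]
}}

```text
time_s: 32.67
position: [0.4558, -0.0791, 0.0825]
tcp_rot: [2.071, 2.246, 0.143]
force: [0.9, -0.2, -0.9]
width: 0.286
```

```bash
python3 -c "
from h import *
tilt();plan(.4505,-.0788,.06,4.7,s=.5)"
```

```text
zaxis xy deg [7.11 0.73]
pos [ 0.4558 -0.0791  0.0825] jaw 4.6 tilt 7.17 deg t 32.67 w 0.286 F [ 0.9 -0.2 -0.9]
[[0.01, -0.19, 0.5, -0.01], [0.01, -0.01, 0.04, -0.0]]
```

Request:
{"api": "play_rows", "payload": {
  "targets": [
    [0.01, -0.19, 0.2, 0],
    [0, -0.03, 0.4, 0],
    [0, -0.03, 0.2, 0],
    [0, 0, 0, 0]
  ]
}}

```text
time_s: 33.17
position: [0.4511, -0.0794, 0.0497]
tcp_rot: [2.07, 2.244, 0.146]
force: [-0.4, 0.9, -1.4]
width: 0.285
```

```bash
python3 -c "
from h import *
tilt();plan(.4505,-.0788,.034,4.7,s=.5)"
```

```text
zaxis xy deg [7.27 0.71]
pos [ 0.4511 -0.0794  0.0497] jaw 4.6 tilt 7.32 deg t 33.17 w 0.285 F [-0.4  0.9 -1.4]
[[0.02, -0.06, 0.39, -0.02]]
```

Request:
{"api": "play_rows", "payload": {
  "targets": [
    [0.01, -0.05, 0.2, 0],
    [0, -0.01, 0.15, 0],
    [0, 0, 0, 0]
  ]
}}

```text
time_s: 33.55
position: [0.451, -0.0791, 0.0354]
tcp_rot: [2.069, 2.243, 0.147]
force: [-1.1, -0.1, -2.4]
width: 0.287
```

Request:
{"api": "play_rows", "payload": {
  "targets": [
    [0, 0, 0.05, 0],
    [0, 0, 0, 0]
  ]
}}

```text
time_s: 33.8
position: [0.4515, -0.0791, 0.0334]
tcp_rot: [2.069, 2.243, 0.148]
force: [-0.8, 0.3, -2.2]
width: 0.287
```

Request:
{"api": "play_rows", "payload": {
  "targets": [
    [0, 0, 0.04, 0]
  ]
}}

```text
time_s: 33.92
position: [0.4519, -0.0791, 0.032]
tcp_rot: [2.069, 2.243, 0.148]
force: [-0.4, -0.2, 5.5]
width: 0.288
```

Request:
{"api": "play_rows", "payload": {
  "targets": [
    [0, 0, 0.03, 0]
  ]
}}

```text
time_s: 34.05
position: [0.4526, -0.0795, 0.0316]
tcp_rot: [2.068, 2.242, 0.149]
force: [-6.2, -1.6, 21.6]
width: 0.288
```

Touching the floor. I'll soften the grip so the foot can settle flat, then open.

Request:
{"api": "play_rows", "payload": {
  "targets": [
    [0, 0, 0, 0],
    [0, 0, 0, 0]
  ],
  "force": 5
}}

```text
time_s: 34.3
position: [0.4528, -0.0797, 0.0319]
tcp_rot: [2.068, 2.241, 0.149]
force: [0.3, -1.0, -2.6]
width: 0.294
```

```bash
python3 -c "
from h import *
tilt()
im=optics.camera('scene');crop('s',im,240,90,395,250,5,'pics/s13.png')"
```

```text
zaxis xy deg [7.5  0.67]
```

View pics/s13.png

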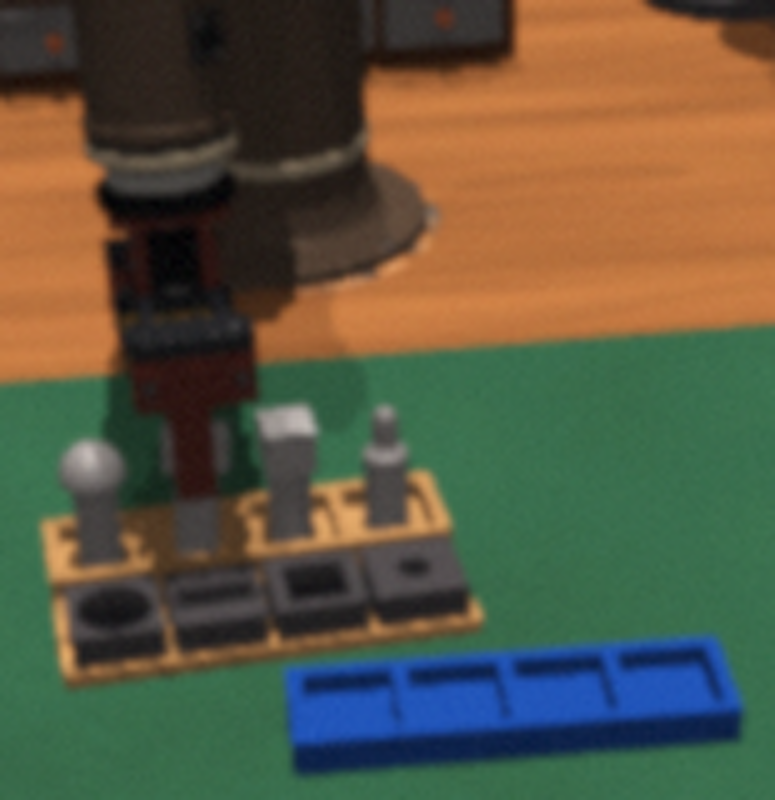

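Request:
{"api": "play_rows", "payload": {
  "targets": [
    [0, 0, 0, 0],
    [0, 0, 0, 0]
  ],
  "grip": -0.35
}}

```text
time_s: 34.6
position: [0.4534, -0.0797, 0.032]
tcp_rot: [2.067, 2.241, 0.15]
force: [-0.1, -0.4, -0.3]
width: 0.329
```

Request:
{"api": "play_rows", "payload": {
  "targets": [
    [0, 0, 0, 0],
    [0, 0, 0, 0],
    [0, 0, 0, 0]
  ],
  "grip": 0.05
}}

```text
time_s: 34.98
position: [0.4535, -0.0796, 0.032]
tcp_rot: [2.067, 2.241, 0.15]
force: [0.1, 0.4, -0.6]
width: 0.528
```

```bash
python3 -c "
from h import *
plan(.4505,-.0788,.034,4.7,s=.5)
im=optics.camera('scene');crop('s',im,240,90,395,250,5,'pics/s14.png')"
```

```text
pos [ 0.4535 -0.0796  0.032 ] jaw 4.6 tilt 7.61 deg t 34.98 w 0.528 F [ 0.1  0.4 -0.6]
[[0.03, -0.07, -0.06, -0.02]]
```

View pics/s14.png

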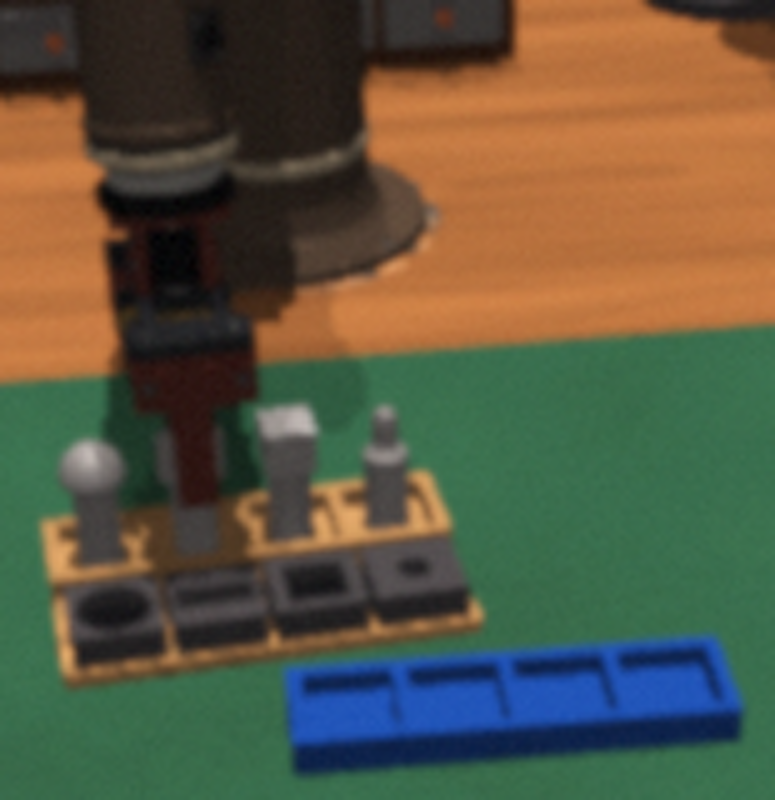

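Standing free between the fingers, so I'll rise vertically with small ty compensation for the tilt.

Request:
{"api": "play_rows", "payload": {
  "targets": [
    [0, 0.03, -0.2, 0],
    [0, 0.05, -0.4, 0],
    [0, 0.05, -0.4, 0],
    [0, 0.05, -0.4, 0],
    [0, 0.05, -0.4, 0]
  ]
}}

```text
time_s: 35.65
position: [0.4522, -0.0797, 0.1077]
tcp_rot: [2.069, 2.242, 0.148]
force: [0.2, -0.0, 0.2]
width: 0.524
```

Request:
{"api": "play_rows", "payload": {
  "targets": [
    [0, 0.05, -0.5, 0],
    [0, 0.05, -0.7, 0],
    [0, 0, -0.8, 0],
    [0, 0, -0.8, 0],
    [0, 0, -0.8, 0]
  ]
}}

```text
time_s: 36.28
position: [0.4353, -0.0812, 0.2573]
tcp_rot: [2.069, 2.241, 0.148]
force: [0.3, -0.8, -0.7]
width: 0.526
```

Request:
{"api": "play_rows", "payload": {
  "targets": [
    [-1, 0, -0.6, 0],
    [-1, 0, -0.5, 0],
    [-1, 0, 0, 0],
    [-1, 0, 0, 0],
    [-1, 0, 0, 0]
  ]
}}

```text
time_s: 36.9
position: [0.4463, -0.2841, 0.3096]
tcp_rot: [2.056, 2.242, 0.157]
force: [0.9, 0.5, 0.1]
width: 0.524
```

```bash
python3 -c "
from h import *
print(readout.get_obs()['position'])
im=optics.camera('scene');crop('s',im,240,140,395,250,5,'pics/s15.png')
im=optics.camera('top');cv2.imwrite('pics/top15.png',im);crop('s',im,250,160,405,270,5,'pics/t15.png')"
```

```text
[ 0.44630892 -0.28405473  0.30958787]
```

View pics/s15.png

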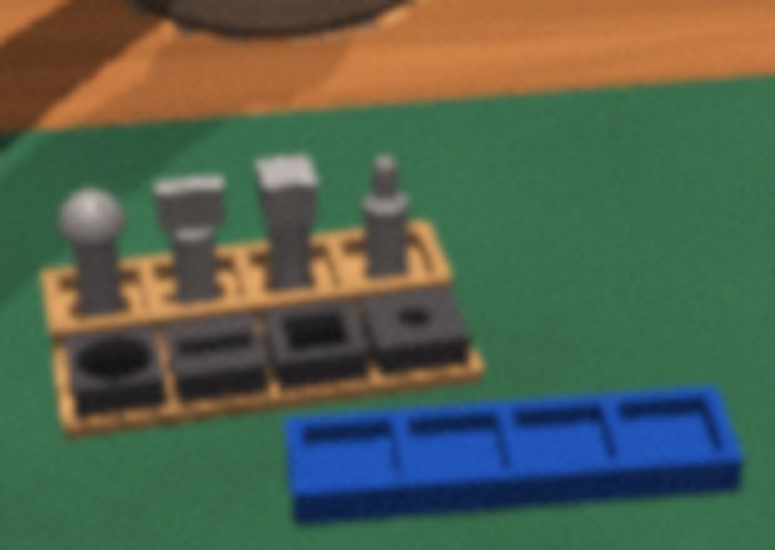

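View pics/top15.png

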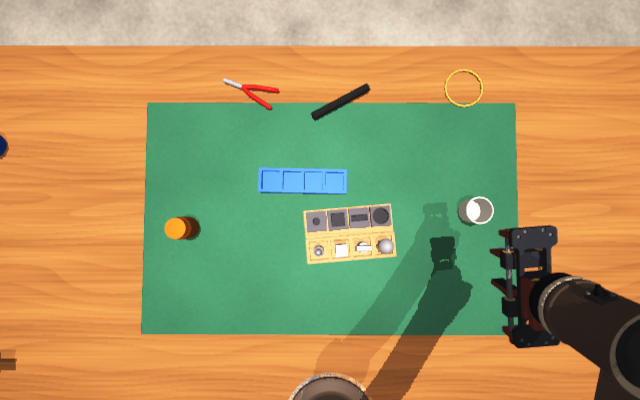

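View pics/t15.png

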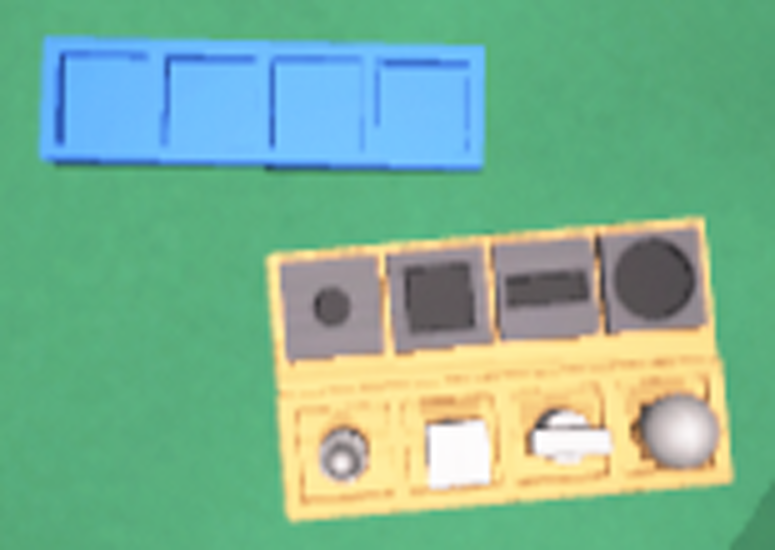

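Run:
```python
from h import *
B=np.array([(.4417,.0321),(.4476,-.0239),(.453,-.0788),(.4568,-.1353)])
for c,z,b in [((343,460),.089,0),((459,452),.089,1),((571,441),.089,2),((680,430),.07,3)]:
    p=back("top",(250+(c[0]+.5)/5-.5,160+(c[1]+.5)/5-.5),z); print(((p[:2]-B[b])*1000).round(1))
from bench import manip
print(manip.finish_job())
```

```text
[ 2.7 -0.8]
[ 0.9 -1. ]
[ 1.  -0.4]
[1.3 0.2]
the job is handed in; nothing more can be done
None
```

All four punches stand upright in the wooden rack, each in front of its matching die: stub, square, blade, dome from left to right. I handed the job in at about 37 s.

- **Position:** in the last top picture each head is within 3 mm of its bay centre. The scene picture shows all four upright, and the blue rack is empty.
- **Set-down:** each punch was lowered until the floor pushed back with 13 to 27 N, then eased slightly before the fingers opened. The blade was released with a softened grip instead.
- **Bystanders:** the jar and the tub look unmoved.
- **Tool tilt:** the tool's tilt crept from 0° to about 7.6° over the job, and I could not undo it with the moves allowed. The blade was therefore set down slightly tilted and settled flat as the grip was softened and opened. The others showed nothing unusual.

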